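# Stand a glass printer plate up on the drying rack

### The arm

A 6-joint arm with a two-finger parallel gripper is mounted at the origin on the work surface. World frame = base frame: x ahead of the robot, y to its left, z up, the work surface at z = 0. Lengths are in m, angles in rad, forces in N, time in s.
With the tool pointing down it reaches from about 0.35 to 0.975 m from the base axis. Payload 4.9 kg.
Tool frame: the origin (TCP) lies at the very end of the fingers, on their centre line; the grasp point (between the pads) lies behind it (manip.grip_depth is the z of the grasp point in the tool frame, in m); z points along the fingers, y is the direction in which the jaws open and shut (so a half turn about z gives the same grasp; the last joint's range is limited). The gripper opens to 85 mm and grips with 20 to 120 N. Pads are 22 mm wide; open, the fingers measure 114 mm over their backs; the gripper's body (76 mm by 85 mm) begins 54 mm behind the grasp point. The pads swing forward as they close: fully open they stand 13 mm farther back than shut.
Start: joints at [-1.331, 0.053, 1.613, -0, 1.476, -0.119], TCP at [0.219, -0.585, 0.231] pointing down, gripper open.
Joint ranges: [-3.01, 3.01], [-1.01, 2.22], [0.06, 2.58], [-1.02, 4.17], [0.09, 2.62], [-3.14, 3.14]. Speed limits (rad/s): [2.57, 2.57, 3.14, 3.14, 3.14, 3.14].

### API

Orientations are given as a unit quaternion [w, x, y, z].
In Python, from plant import state, optics, manip, silhouettes, place_of gives the robot as it stands. The module is installed in compiled form; this text tells all that it offers.
- The arm moves only by the tool jog_arm, never from a script. Its argument "increments" is a list of rows, each an object with "slide": the shift along the tool's x, y, z in mm, a list of three; "rotation": the turn, a rotation vector about the tool's x, y, z in degrees, a list of three. A call has 1 to 20 rows; each row shifts and turns the commanded pose from where the row before left it, along the tool's axes as they then stand; what a row does not reach is not made up. A row lasts 1/12 s, in which the tool goes at most 41.7 mm and 7.16 degrees, less where a joint would pass 70% of its speed; a pose out of reach is approached as far as the arm can. A call with a gripper value outside its range is refused whole. "fingers" is the opening, from 0 (shut) to 1 (fully open), set as the call begins (left out, the last holds). The fingers move at their own pace and stop on an object; the grip force is fixed at half the most. Time passes only in rows, so rows that do not move let the fingers close. It gives the time, the measured TCP pose, the force and the opening at its end, in the units of the state.
- state(): the state, without advancing time (a new reading comes with each control period).
- optics.grab_frame(name): name is "scene" or "top"; returns a dict with "frame" (384x512x3 uint8, blue, green, red), "camera_matrix" (3x3 intrinsics, pixels), "R" (3x3) and "t" (3): a world point X has camera coordinates R X + t. Camera axes: x right, y down, z forward; pixel columns grow to the right and rows downward; lengths in m; the calibration is good to about 2 mm. A picture is of the moment at which its call begins. There is no depth.
- manip.job_done(): hands the job in, once; it reports no verdict.
Trained networks look in the newest picture that a camera, given by its name, has taken for a name from the list of things; names that differ only in an ending like _2 or _b are one class to them, and where a whole thing is asked for, a point or a joint stands for the part that bears it (a point fixed in the world has none). Each returns a list of dicts, best first, with "score" (0 to 1); they miss things now and then, are a little off and sometimes report something else, mostly with a low value. They report only what shows in the picture. A call takes as long as a camera call. They do not tell look-alikes from the thing itself.
- silhouettes(thing, camera): "mask" (384x512 bool, what is visible of it) and "bbox" ([left, top, right, bottom] in pixels, round what is visible of it).
- place_of(thing, camera): "uv" ([column, row] in pixels: a listed point, or the origin of a listed thing).
The state is a dict: "time": time; "joint_pos": joint angles; "joint_vel": joint speeds; "joint_efforts": joint torques, N m; "tool_pos": TCP position; "tool_rot": TCP orientation; "contact_force": force on the tool from outside, world axes, zero at the start; "ft_torque": the same for the moment, N m; "gripper_width": opening from 0.0 (shut) to 1.0 (fully open).
Only numpy, scipy, OpenCV 4.12 (cv2) and the standard library are available. Lean on these libraries where they do the work, as an engineer would, in place of code of your own. Each camera call takes 0.05 s, during which the arm holds its last target.

### The job

The black glass build plate lies flat on the plywood drying rack with one edge hanging over the end. Slide it along, still lying flat, until its far edge is squarely against the steel foot strip; then tip it up about that edge by its overhanging edge and ease it over, never letting it fall, so that it leans square on the back rail, about 70 degrees to the bench, with its foot just short of the strip. It is glass: set it against the rail gently, keep its foot on the rack, and leave the reel, the cup and the screwdriver where they are.

Things in the scene. Friction and masses are not known exactly. Their poses are not given: they have to be found in the camera images.
- rack: Drying rack fixed to the bench: a plywood plinth 230 mm long (its x), 180 mm wide (its y), 50 mm high, flat on top. Origin: centre of its underside, on the bench; z up; +x runs from the end over which the plate hangs towards the back rail. The plinth ends at x = -115 mm and x = +115 mm.
- strip (a point): Middle of the face, turned to the rack's -x, of the steel foot strip, at the level of the plinth's top (rack x = 25 mm, z = 50 mm). The strip is 170 mm long along the rack's y, 8 mm thick and 9 mm high. Axes as the rack's.
- backrest: Steel back rest fixed on the plinth: a round horizontal rail of 16 mm diameter, 190 mm long along the rack's y, on two 14 mm posts at the rack's y = -80 and +80 mm. Its origin is the rack's origin.
- rail (a point): Middle of the axis of the back rail: 110 mm above the plinth's top and 43.5 mm beyond the strip's face (rack x = 68.5 mm, z = 160 mm). The plate's top stands some 60 mm above the rail when it leans; pushing it there against the rail levers its foot back from the strip.
- plate: Black coated glass plate, 180 mm (x) by 160 mm (y) by 6 mm, about 0.43 kg, loose. Starts flat on the plinth, 15 to 35 mm short of the strip, askew, +x end to the strip. Origin: centre of the face underneath at the start; z out of the upper face. Leaning at 70 degrees its z points to the rail, 20 degrees below level. When tipped, its foot shifts back from the strip by about its thickness.
- foot_edge (a point): Middle of the plate's +x end face, the edge that becomes its foot (plate x = +90 mm, half way through the thickness).
- free_edge (a point): Middle of the plate's -x end face, the overhanging edge, which becomes the top (plate x = -90 mm, half way through the thickness). It overhangs the plinth by 40 mm once the plate is against the strip, more at the start.
- reel: Bystander: solder reel standing on its flange on the bench beside the rack, 56 mm diameter, 40 mm high. Origin: centre of the underside.
- cup: Bystander: empty cardboard cup behind the back rail on the bench, 76 mm across the rim, 95 mm high. Origin: centre of the underside.
- driver: Bystander: screwdriver 180 mm long lying on the bench beside the rack. Origin: under its middle.
Things that resemble listed ones, but are neither listed nor needed, are in the scene too. What is meant by the plate is not blue, orange or yellow, and is the larger of those in its own colour.

How it is judged:
By the outcome, as a careful person would: the job done as asked, in the order asked, and still so for the second after the job is handed in, with the robot touching nothing.
It also fails if it takes over 67 s, if anything falls off the work surface, if the arm or the gripper's body presses on something with over 40 N, if the wrist force passes 120 N, or if a joint passes its speed limit or range.

## Working session

There is one attempt and no reset: what is moved stays moved. The work goes in short steps, Python scripts to look and compute and a tool call to move; the robot and the scene stay as the last step left them, time stands still between calls to the robot, and variables do not carry over. Pictures are saved under pics/ and viewed, and the job is handed in when it is done.

Besides the shell and the picture viewer there is one more tool, called after "Call:" by a JSON object that holds its "op" and its "data". jog_arm: Moves the arm, as the interface text tells. Its arguments: {"type":"object","properties":{"increments":{"type":"array","items":{"type":"object","properties":{"slide":{"type":"array","items":{"type":"number"}},"rotation":{"type":"array","items":{"type":"number"}}}}},"fingers":{"type":"number"}},"required":["increments"]}

```bash
mkdir -p pics; ls; python3 - <<'E'
from plant import state, optics, manip, silhouettes, place_of
import cv2,numpy as np
for n in("scene","top"):
    d=optics.grab_frame(n); cv2.imwrite(f"pics/{n}0.png",d["frame"]); print(n,d["camera_matrix"].tolist(),d["R"].tolist(),d["t"].tolist())
    for th in("rack","strip","rail","plate","foot_edge","free_edge","reel","cup","driver"):
        print(n,th,[(round(r["score"],2),np.round(r["uv"],1).tolist()) for r in place_of(th,n)])
print(state(), manip.grip_depth)
E
```

```text
pics
scene [[411.36282573383943, 0.0, 249.89784028374712], [0.0, 411.36282573383943, 195.80877523133378], [0.0, 0.0, 1.0]] [[0.5539508306844743, 0.8325067797195722, 0.008422523667415234], [0.5553636113310892, -0.3619648415452959, -0.7487006829797737], [-0.6202497371166484, 0.4194209284311363, -0.6628546962952682]] [-0.3213786122488455, -0.17121799485449568, 1.3929007650129186]
scene rack [(0.58, [253.8, 226.6]), (0.56, [254.6, 242.3])]
scene strip [(0.61, [258.9, 223.4])]
scene rail [(0.89, [277.6, 182.3])]
scene plate [(0.93, [281.6, 140.3]), (0.87, [152.9, 307.3]), (0.66, [269.6, 340.2]), (0.65, [229.1, 249.4]), (0.63, [124.7, 228.0]), (0.52, [202.3, 266.1]), (0.25, [235.2, 195.9])]
scene foot_edge [(0.77, [288.9, 364.5]), (0.69, [125.8, 295.4]), (0.65, [252.8, 150.7]), (0.62, [253.7, 230.1]), (0.61, [110.5, 206.2])]
scene free_edge [(0.87, [200.0, 266.8]), (0.84, [304.5, 138.1]), (0.67, [255.1, 317.3]), (0.64, [135.4, 245.3])]
scene reel [(0.55, [232.0, 195.2]), (0.46, [200.6, 264.8])]
scene cup [(0.57, [301.2, 204.4])]
scene driver [(0.7, [311.0, 270.6]), (0.37, [254.9, 231.2])]

[... 991 characters left out ...]
': 1.0, 'joint_pos': array([-1.33098769e+00,  5.27029396e-02,  1.61285626e+00, -4.79450372e-05,
        1.47598440e+00, -1.18950169e-01]), 'joint_vel': array([ 0.00168449, -0.00117694,  0.00099013,  0.00099316,  0.00028019,
        0.00036236]), 'joint_efforts': array([-1.81748866e-03, -3.93694675e+01, -3.70476758e+01, -4.03952208e-04,
        4.34241902e-04, -6.69718105e-06]), 'tool_pos': array([ 0.21946283, -0.58520464,  0.23132791]), 'tool_rot': array([ 2.59258928e-05,  9.83954203e-01,  1.78421201e-01, -2.23399552e-05]), 'contact_force': array([-0.1726908 ,  0.45647374,  0.92217809]), 'ft_torque': array([-0.0337119 , -0.00098781, -0.04795891]), 'gripper_width': 1.0024804793759112} -0.0187
```

```bash
python3 - <<'E'
import cv2
for n in("scene","top"):
    f=cv2.imread(f"pics/{n}0.png"); cv2.imwrite(f"pics/{n}0b.png",cv2.resize(f,(768,576),interpolation=cv2.INTER_CUBIC))
f=cv2.imread("pics/top0.png")[110:260,150:350];cv2.imwrite("pics/top0c.png",cv2.resize(f,(800,600),interpolation=cv2.INTER_CUBIC))
E
```

```text
(no output)
```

View pics/scene0b.png

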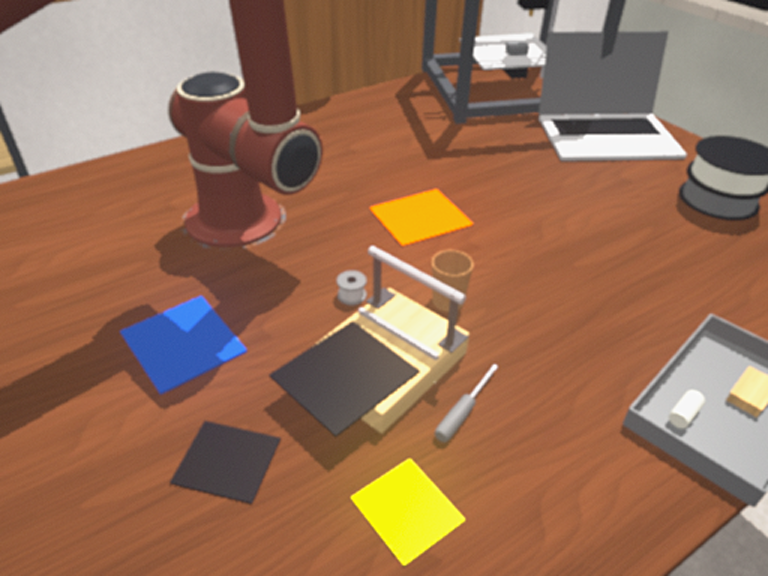

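View pics/top0b.png

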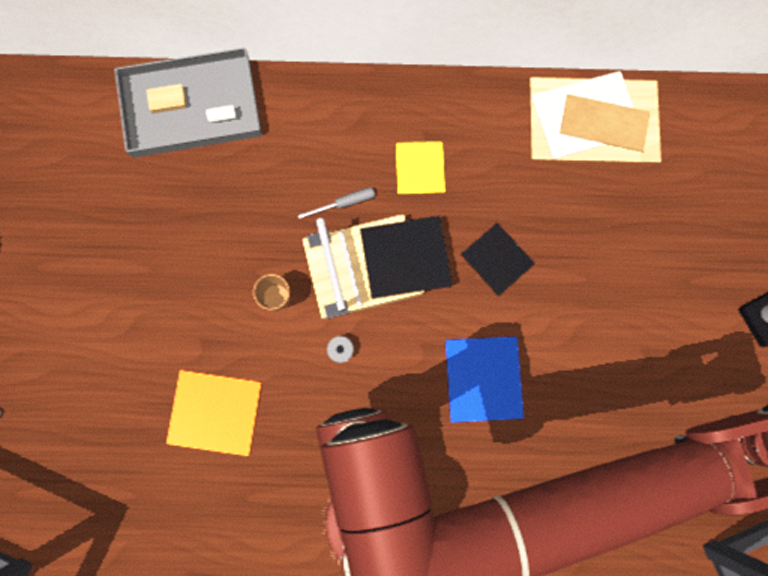

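View pics/top0c.png

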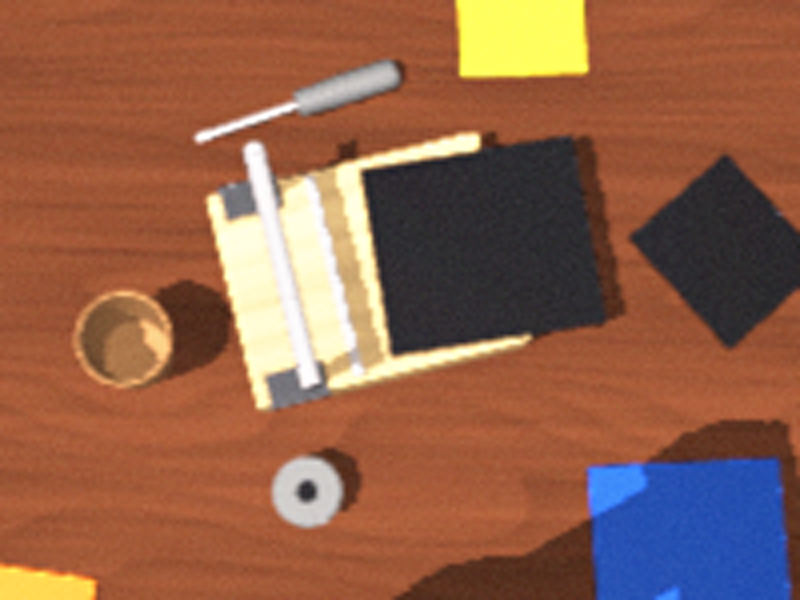

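```bash
cat > h.py <<'E'
import numpy as np,cv2
from scipy.optimize import least_squares
from plant import state, optics, manip, silhouettes, place_of
def proj(d,X):
    X=np.atleast_2d(X); c=X@np.asarray(d["R"]).T+d["t"]; p=c@np.asarray(d["camera_matrix"]).T; return p[:,:2]/p[:,2:]
def T(p,z0,X):
    X=np.atleast_2d(X).astype(float); c,s=np.cos(p[2]),np.sin(p[2])
    return np.c_[p[0]+c*X[:,0]-s*X[:,1],p[1]+s*X[:,0]+c*X[:,1],z0+X[:,2]]
def lines(d,f,segs,col,s=1):
    for a,b in segs:
        p=proj(d,np.array([a,b]))
        cv2.line(f,*[tuple(int(v) for v in np.round(q*s)) for q in p],col,1)
E
python3 - <<'E'
from h import *
D={n:optics.grab_frame(n) for n in("scene","top")}
import pickle; pickle.dump(D,open("D0.pkl","wb"))
obs=[("top",(115,-90,50),(202,159.2)),("top",(115,90,50),(215.2,212.5)),("top",(-115,-90,50),(270,143.2)),("top",(-115,90,50),(282.5,194.5)),
("top",(68.5,-95,160),(213.2,146.7)),("top",(68.5,95,160),(227.8,205.8)),
("scene",(68.5,95,160),(247.3,166.9)),("scene",(68.5,-95,160),(307.3,198))]
def res(p): return np.concatenate([proj(D[n],T(p,0,np.array(X)/1000))[0]-u for n,X,u in obs])
r=least_squares(res,[.4,.0,1.5]); print("rack",r.x,np.degrees(r.x[2]),r.fun.round(1))
for n in D:
    for q in silhouettes("plate",n): print(n,q["score"],q["bbox"],q["mask"].sum())
    m=[q["mask"] for q in silhouettes("plate",n)]; pickle.dump(m,open(f"m_{n}.pkl","wb"))
E
```

```text
rack [0.55018655 0.03812412 1.8371946 ] 105.26349675614891 [-0.4 -0.  -0.9 -0.6 -1.1 -0.2  0.2  0.5 -0.  -0.3  0.2  0.5 -1.4 -0.6
 -0.   1.5]
scene 0.78 [244.6, 122.8, 314.0, 163.1] 1522
scene 0.77 [231.5, 305.4, 308.0, 371.9] 2804
scene 0.73 [111.8, 279.2, 188.8, 335.6] 2635
scene 0.73 [83.5, 197.2, 163.6, 262.8] 3084
scene 0.71 [178.0, 215.3, 282.3, 292.4] 3999
scene 0.53 [225.9, 166.9, 310.7, 289.4] 3937
top 0.9 [238.1, 144.7, 300.7, 197.8] 2594
top 0.72 [310.1, 149.9, 354.7, 193.5] 1203
top 0.59 [266.1, 95.7, 293.3, 128.9] 989
top 0.16 [213.8, 225.2, 235.7, 241.6] 250
```

```bash
cat >> h.py <<'E'
BOX=np.array([[x,y,z] for x in(-.09,.09) for y in(-.08,.08) for z in(0,.006)])
def darkmask(f,seed,th=62,win=None):
    g=f.max(axis=2); m=(cv2.GaussianBlur(g,(3,3),0)<th).astype(np.uint8)
    n,l=cv2.connectedComponents(m,connectivity=4); return (l==l[seed[1],seed[0]]).astype(np.uint8)
def soft(d,p,z0,S=4):
    pts=proj(d,T(p,z0,BOX)); h=cv2.convexHull(np.float32(pts))[:,0]
    m=np.zeros((384,512),np.uint8) ; 
    M=np.zeros((384*S,512*S),np.uint8); cv2.fillConvexPoly(M,np.int32(np.round((h+.5)*S-.5)),255); return cv2.resize(M,(512,384),interpolation=cv2.INTER_AREA)/255.
E
python3 - <<'E'
from h import *
import pickle
D=pickle.load(open("D0.pkl","rb"))
f=D["top"]["frame"]; print(f[170,268],f[190,240],f[141,296]); print(D["scene"]["frame"][250,230])
mt=darkmask(D["top"]["frame"],(268,171),50); ms=darkmask(D["scene"]["frame"],(230,250),50)
print(mt.sum(),ms.sum())
vis=np.hstack([D["top"]["frame"][110:260,150:350]//1,D["scene"]["frame"][180:330,150:350]]);v2=np.hstack([mt[110:260,150:350],ms[180:330,150:350]])*255
cv2.imwrite("pics/masks.png",cv2.resize(np.vstack([vis,cv2.merge([v2]*3)]),(800,600),interpolation=cv2.INTER_NEAREST))
E
```

```text
[45 41 44] [116 171 209] [ 51  83 155]
[76 79 88]
1807 196081
```

View pics/masks.png

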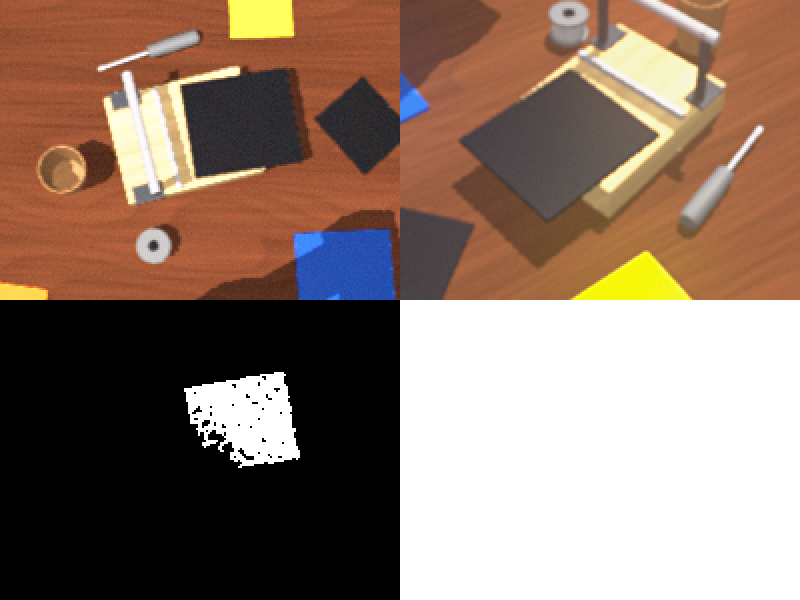

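```bash
cat >> h.py <<'E'
def gmask(f,seed):
    b=cv2.GaussianBlur(f,(3,3),0).astype(int); m=((b[...,2]-b[...,0]<30)&(b.max(2)<125)&(b[...,0]-b[...,2]<30)).astype(np.uint8)
    m=cv2.morphologyEx(m,cv2.MORPH_OPEN,np.ones((3,3),np.uint8))
    n,l=cv2.connectedComponents(m,connectivity=4); return (l==l[seed[1],seed[0]]).astype(np.uint8)
E
python3 - <<'E'
from h import *
import pickle
from scipy.optimize import minimize
D=pickle.load(open("D0.pkl","rb"))
M={"top":gmask(D["top"]["frame"],(268,171)),"scene":gmask(D["scene"]["frame"],(230,250))}
print([m.sum() for m in M.values()])
for sel in(["top"],["scene"],["top","scene"]):
    c=lambda p:sum(np.abs(soft(D[n],p,.05)-M[n]).sum() for n in sel)
    best=min((minimize(c,x0,method="Nelder-Mead",options=dict(initial_simplex=np.array(x0)+np.vstack([np.zeros(3),np.diag([.01,.01,.1])]))) for x0 in([.55,.0,1.75],[.56,-.02,1.65])),key=lambda r:r.fun)
    print(sel,best.x,np.degrees(best.x[2]),best.fun)
p=best.x; R=[.55019,.03812,1.8372]
E=lambda P:[(P[i],P[(i+1)%len(P)]) for i in range(len(P))]
ov=[]
for n,(x,y) in(("top",(180,110)),("scene",(160,150))):
    S=5; f=cv2.resize(D[n]["frame"],None,fx=S,fy=S,interpolation=cv2.INTER_CUBIC)
    lines(D[n],f,E(T(R,0,np.array([[-.115,-.09,.05],[.115,-.09,.05],[.115,.09,.05],[-.115,.09,.05]]))),(0,255,0),S)
    lines(D[n],f,E(T(R,0,np.array([[.025,-.085,.059],[.033,-.085,.059],[.033,.085,.059],[.025,.085,.059]]))),(255,0,255),S)
    lines(D[n],f,[T(R,0,np.array([[.0685,-.095,.16],[.0685,.095,.16]]))],(255,0,0),S)
    lines(D[n],f,E(T(p,.05,np.array([[-.09,-.08,.006],[.09,-.08,.006],[.09,.08,.006],[-.09,.08,.006]]))),(0,255,255),S)
    cv2.imwrite(f"pics/ov_{n}.png",f[y*S:y*S+600 if n=="top" else y*S+600,x*S:x*S+800])
    c=None
E
```

```text
[np.uint64(2475), np.uint64(3694)]
['top'] [ 0.57311249 -0.05545676  1.74553169] 100.01159857520538 174.43529411764706
['scene'] [ 0.56838237 -0.05408641  1.77671795] 101.79843967981965 351.48235294117643
['top', 'scene'] [ 0.57040602 -0.0538053   1.76347306] 101.03956377513303 551.3450980392156
```

View pics/ov_top.png

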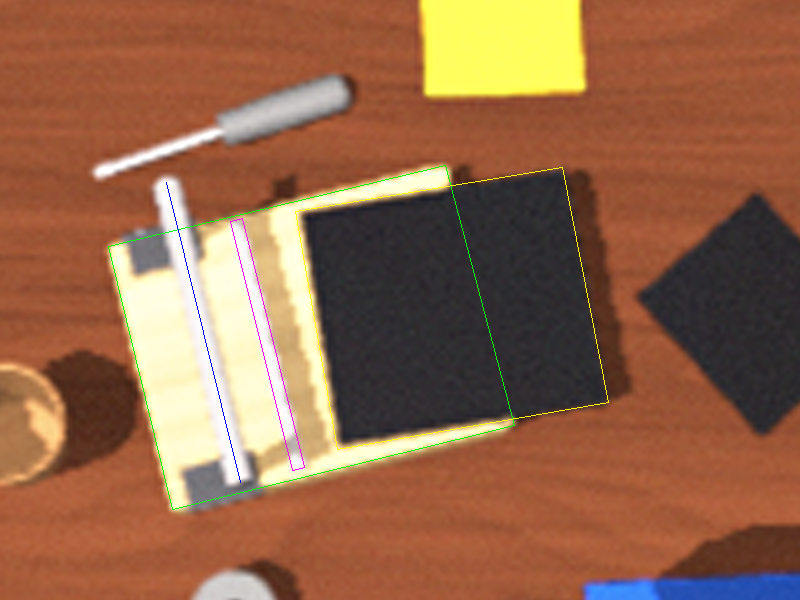

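View pics/ov_scene.png

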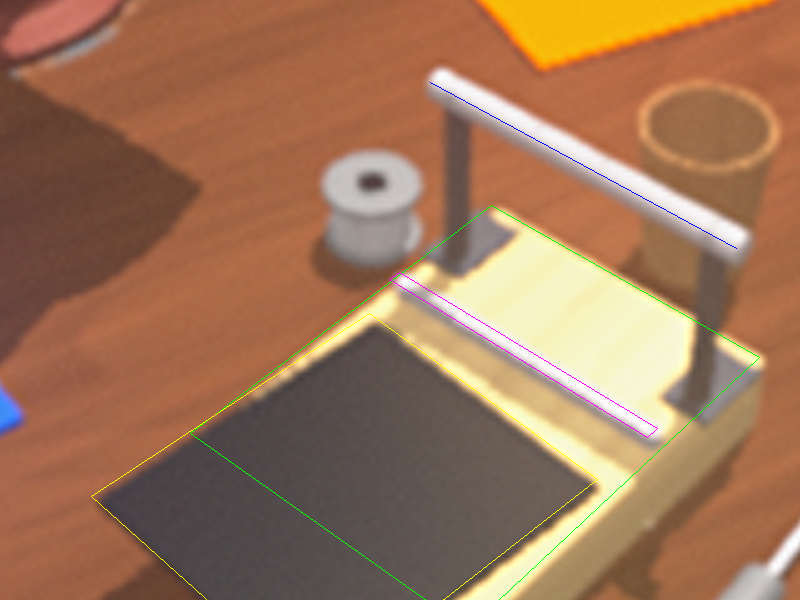

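```bash
cat >> h.py <<'E'
from scipy.spatial.transform import Rotation as Ro
def pose(s=None):
    s=s or state(); q=np.array(s["tool_rot"]); return np.array(s["tool_pos"]),Ro.from_quat(np.r_[q[1:],q[0]])
def to(tp,tR,p=None,R=None):
    if p is None: p,R=pose()
    return (R.inv().apply(np.array(tp)-p)*1000).round(2), np.degrees((R.inv()*tR).as_rotvec()).round(2)
RK=np.array([.55019,.03812,1.8372])
c,s_=np.cos(RK[2]),np.sin(RK[2]); RX=np.array([c,s_,0]); RY=np.array([-s_,c,0])
def rack(x,y,z): return RK[0]*np.array([1,0,0])+RK[1]*np.array([0,1,0])+(x*RX+y*RY)/1000+np.array([0,0,z/1000])
E
python3 - <<'E'
from h import *
p=np.array([.571,-.0545,0]); 
for yaw in(1.746,1.777):
    e=np.array([np.cos(yaw),np.sin(yaw),0]); n=np.array([-e[1],e[0],0])
    for a,b in((90,80),(90,-80),(-90,80),(-90,-80),(-90,0)):
        X=p+a/1000*e+b/1000*n-np.r_[RK[:2],0]; print(a,b,(X@RX*1000).round(1),(X@RY*1000).round(1))
z=RX
for sgn in(1,-1):
    y=np.array([0,0,sgn]); x=np.cross(y,z); R=Ro.from_matrix(np.c_[x,y,z])
    tp=rack(-230,-10,250); print(sgn,tp,to(tp,R), R.as_matrix().round(2).tolist())
E
```

```text
90 80 2.1 75.8
90 -80 -12.5 -83.6
-90 80 -177.2 92.2
-90 -80 -191.7 -67.2
-90 0 -184.5 12.5
90 80 -0.2 78.7
90 -80 -9.8 -81.0
-90 80 -179.9 89.6
-90 -80 -189.5 -70.1
-90 0 -184.7 9.7
1 [ 0.62038789 -0.18113386  0.25      ] (array([ 517.28, -237.55,  -18.7 ]), array([  -5.76,  124.57, -124.56])) [[-0.96, 0.0, -0.26], [-0.26, 0.0, 0.96], [0.0, 1.0, 0.0]]
-1 [ 0.62038789 -0.18113386  0.25      ] (array([ 517.28, -237.55,  -18.7 ]), array([89.94,  4.16,  4.16])) [[0.96, 0.0, -0.26], [0.26, 0.0, 0.96], [0.0, -1.0, 0.0]]
```

Call:
{"op": "jog_arm", "data": {"increments": [{"slide": [36,-6,-5]},{"slide": [36,-6,-5]},{"slide": [36,-6,-5]},{"slide": [36,-6,-5]},{"slide": [36,-6,-5]},{"slide": [36,-6,-5]},{"slide": [36,-6,-5]},{"slide": [36,-6,-5]},{"slide": [36,-6,-5]},{"slide": [36,-6,-5]},{"slide": [36,-6,-5]},{"slide": [36,-6,-5]},{"slide": [36,-6,-5]},{"slide": [36,-6,-5]}], "fingers": 0.4}}

```text
invalid input
```

```bash
cat >> h.py <<'E'
def log():
    s=state(); open("log.txt","a").write(repr((list(s["joint_pos"]),list(s["tool_pos"]),list(s["tool_rot"])))+"\n")
    print(round(s["time"],2),"q",s["joint_pos"].round(3),"p",s["tool_pos"].round(4),"F",s["contact_force"].round(1),"M",s["ft_torque"].round(2),"g",round(s["gripper_width"],3))
E
echo '([-1.33098769e+00,  5.27029396e-02,  1.61285626e+00, -4.79450372e-05, 1.47598440e+00, -1.18950169e-01],[ 0.21946283, -0.58520464,  0.23132791],[ 2.59258928e-05,  9.83954203e-01,  1.78421201e-01, -2.23399552e-05])' >log.txt
python3 -c "
from h import *
log()"
```

```text
1.3 q [-1.331  0.053  1.613 -0.     1.476 -0.119] p [ 0.2195 -0.5852  0.2313] F [ 0.1  0.4 -0.7] M [ 0.03 -0.02 -0.02] g 0.997
```

Call:
{"op": "jog_arm", "data": {"increments": [{"rotation": [6,0,0]},{"rotation": [6,0,0]},{"rotation": [6,0,0]},{"rotation": [6,0,0]},{"rotation": [6,0,0]},{"rotation": [6,0,0]},{"rotation": [6,0,0]},{"slide": [0,0,0]}]}}

```text
invalid input
```

```bash
python3 -c "
from h import *
log()"
```

```text
1.3 q [-1.331  0.053  1.613 -0.     1.476 -0.119] p [ 0.2195 -0.5852  0.2313] F [ 0.1  0.4 -0.7] M [ 0.03 -0.02 -0.02] g 0.997
```

Call:
{"op": "jog_arm", "data": {"increments": [{"slide": [36,-6,-5],"rotation": [0,0,0]},{"slide": [36,-6,-5],"rotation": [0,0,0]},{"slide": [36,-6,-5],"rotation": [0,0,0]},{"slide": [36,-6,-5],"rotation": [0,0,0]},{"slide": [36,-6,-5],"rotation": [0,0,0]},{"slide": [36,-6,-5],"rotation": [0,0,0]},{"slide": [36,-6,-5],"rotation": [0,0,0]},{"slide": [36,-6,-5],"rotation": [0,0,0]},{"slide": [36,-6,-5],"rotation": [0,0,0]},{"slide": [36,-6,-5],"rotation": [0,0,0]},{"slide": [36,-6,-5],"rotation": [0,0,0]},{"slide": [36,-6,-5],"rotation": [0,0,0]},{"slide": [36,-6,-5],"rotation": [0,0,0]},{"slide": [36,-6,-5],"rotation": [0,0,0]}], "fingers": 0.4}}

```text
time: 2.47
tool_pos: [0.6633, -0.3283, 0.3016]
tool_rot: [0.0, 0.984, 0.179, 0.0]
contact_force: [-0.2, -0.8, 0.5]
gripper_width: 0.397
```

```bash
python3 -c "
from h import *
log()"
```

```text
2.47 q [-0.56   0.291  1.23  -0.     1.62   0.652] p [ 0.6633 -0.3283  0.3016] F [-0.2 -0.8  0.5] M [-0.04  0.02  0.01] g 0.397
```

Call:
{"op": "jog_arm", "data": {"increments": [{"slide": [0,0,0],"rotation": [6,0,0]},{"slide": [0,0,0],"rotation": [6,0,0]},{"slide": [0,0,0],"rotation": [6,0,0]},{"slide": [0,0,0],"rotation": [6,0,0]},{"slide": [0,0,0],"rotation": [6,0,0]},{"slide": [0,0,0],"rotation": [6,0,0]},{"slide": [0,0,0],"rotation": [0,0,0]}]}}

```text
time: 3.05
tool_pos: [0.6613, -0.332, 0.2953]
tool_rot: [-0.307, 0.935, 0.167, -0.057]
contact_force: [-0.7, -0.4, -2.6]
gripper_width: 0.4
```

```bash
python3 -c "
from h import *
log()"
```

```text
3.05 q [-0.68   0.632  0.883  0.369  2.161  0.659] p [ 0.6613 -0.332   0.2953] F [-0.7 -0.4 -2.6] M [-0.36 -0.13 -0.02] g 0.4
```

```bash
cat > fk.py <<'E'
from h import *
L=[eval(l) for l in open("log.txt")]
def fkm(q,P,kind=0):
    d1,a1,e,L2,a3,L3,d6,e5,a5=P
    r=lambda ax,t:Ro.from_rotvec(np.array(ax)*t)
    Y=[0,1,0];Z=[0,0,1]
    R=r(Z,q[0]); p=R.apply([a1,e,d1]); R=R*r(Y,q[1]); p=p+R.apply([0,0,L2]); R=R*r(Y,q[2]); p=p+R.apply([a3,0,L3])
    R=(R*r(Z,q[3])) if kind==0 else (R*r([1,0,0],q[3])) ; p=p+R.apply([0,e5,a5]); R=R*r(Y,q[4]); p=p+R.apply([0,0,d6]) ; R=R*r(Z,q[5]); return p,R
if __name__=="__main__":
    for q,p,o in L:
        R=Ro.from_quat(np.r_[o[1:],o[0]]); 
        print((fkm(q,[0]*9)[1].inv()*R).as_rotvec().round(3), (fkm(q,[0]*9)[1].as_matrix()).round(2).tolist(), R.as_matrix().round(2).tolist())
E
python3 fk.py
```

```text
[-0.    -0.     1.571] [[-0.35, 0.94, -0.0], [0.94, 0.35, -0.0], [-0.0, -0.0, -1.0]] [[0.94, 0.35, -0.0], [0.35, -0.94, -0.0], [-0.0, 0.0, -1.0]]
[-0.     0.     1.571] [[-0.35, 0.94, 0.0], [0.94, 0.35, -0.0], [-0.0, -0.0, -1.0]] [[0.94, 0.35, 0.0], [0.35, -0.94, -0.0], [-0.0, 0.0, -1.0]]
[-0.     0.     1.571] [[-0.35, 0.94, 0.0], [0.94, 0.35, -0.0], [-0.0, -0.0, -1.0]] [[0.94, 0.35, 0.0], [0.35, -0.94, -0.0], [-0.0, 0.0, -1.0]]
[-0.     0.     1.571] [[-0.35, 0.94, 0.0], [0.94, 0.35, -0.0], [-0.0, 0.0, -1.0]] [[0.94, 0.35, 0.0], [0.35, -0.94, -0.0], [0.0, 0.0, -1.0]]
[ 0.    -0.     1.571] [[-0.28, 0.94, -0.21], [0.76, 0.35, 0.56], [0.59, -0.0, -0.8]] [[0.94, 0.28, -0.21], [0.35, -0.76, 0.56], [-0.0, -0.59, -0.8]]
```

```bash
cat > fit.py <<'E'
from fk import *
def A(q): 
    return np.stack([fkm(q,np.eye(9)[i])[0] for i in range(9)],1)
a=np.vstack([A(q) for q,_,_ in L]); b=np.concatenate([p for _,p,_ in L])
names="d1,a1,e,L2,a3,L3,d6,e5,a5".split(",")
for use in([0,2,3,5,6],[0,1,2,3,5,6],[0,1,2,3,4,5,6],[0,2,3,5,6,7],[0,3,5,6,7],[0,1,3,5,6,7]):
    x,r,k,_=np.linalg.lstsq(a[:,use],b,rcond=None); print([names[i] for i in use],x.round(4),k,np.abs(a[:,use]@x-b).max().round(5))
E
python3 fit.py
```

```text
['d1', 'e', 'L2', 'L3', 'd6'] [0.1199 0.0735 0.462  0.6004 0.2915] 5 0.004
['d1', 'a1', 'e', 'L2', 'L3', 'd6'] [ 0.1182 -0.0315  0.0734  0.4656  0.6312  0.2922] 6 0.00353
['d1', 'a1', 'e', 'L2', 'a3', 'L3', 'd6'] [ 0.238  -0.      0.0742  0.4264  0.0957  0.6099  0.2795] 7 0.0
['d1', 'e', 'L2', 'L3', 'd6', 'e5'] [0.1143 0.0555 0.4677 0.5994 0.2927 0.0181] 6 0.00318
['d1', 'L2', 'L3', 'd6', 'e5'] [0.0977 0.4871 0.5959 0.2988 0.073 ] 5 0.01413
['d1', 'a1', 'L2', 'L3', 'd6', 'e5'] [0.1001 0.0502 0.4809 0.5469 0.2971 0.0734] 6 0.01085
```

```bash
cat > ik.py <<'E'
from fk import *
P=np.array([0.238,0,0.0742,0.4264,0.0957,0.6099,0.2795,0,0])
W=Ro.from_euler("z",90,degrees=True)
lo=np.array([-3.01,-1.01,.06,-1.02,.09,-3.14]);hi=np.array([3.01,2.22,2.58,4.17,2.62,3.14])
def FK(q): p,R=fkm(q,P); return p,R*W
def IK(tp,tR,q0s=None):
    best=None
    rng=np.random.default_rng(0)
    seeds=list(q0s) if q0s is not None else [lo+(hi-lo)*rng.random(6) for _ in range(25)]
    for q0 in seeds:
        f=lambda q:(lambda p,R:np.r_[(p-tp)*5,(tR.inv()*R).as_rotvec()])(*FK(q))
        r=least_squares(f,np.clip(q0,lo+1e-3,hi-1e-3),bounds=(lo,hi))
        if best is None or r.cost<best.cost: best=r
        if best.cost<1e-9: break
    p,R=FK(best.x); return best.x,np.linalg.norm(p-tp)*1000,np.degrees((tR.inv()*R).magnitude())
def Rtool(phi,psi,sgn):
    # tool in plate plane; psi: tool z angle in plate plane from plate x; phi tip angle
    tip=Ro.from_rotvec(RY*np.radians(phi))
    z=np.cos(psi)*RX+np.sin(psi)*RY; y=np.array([0,0,sgn]); return tip*Ro.from_matrix(np.c_[np.cross(y,z),y,z])
E
cat > t.py <<'E'
from ik import *
for psi in (0,-30,-60,-90,30):
  for sgn in(-1,1):
    q=None
    for phi in(0,30,60,90,110):
        # grip point in plate frame rel foot: at free edge 8mm in; for psi=-90 grip side
        tip=Ro.from_rotvec(RY*np.radians(phi)); piv=rack(21,0,53)
        R=Rtool(phi,np.radians(psi),sgn)
        g=piv+tip.apply(-.172*RX+.0*RY if abs(psi)<80 else -.165*RX+.07*RY)
        tp=g+R.apply([0,0,.0187])
        q,ep,eo=IK(tp,R,None if q is None else [q]); 
        if ep>2 or eo>1: q,ep,eo=IK(tp,R)
        print(psi,sgn,phi,q.round(2),round(ep,1),round(eo,1))
        if ep>50:break
E
python3 t.py
```

```text
0 -1 0 [-0.6   0.88  1.36  0.94  2.21  0.68] 0.0 0.0
0 -1 30 [-0.54  0.48  1.53  0.69  1.93  0.73] 0.0 0.0
0 -1 60 [-0.36  0.1   1.7   0.42  1.66  0.91] 0.0 0.0
0 -1 90 [-0.03 -0.12  1.82  0.    1.44  1.28] 0.0 0.0
0 -1 110 [ 0.24 -0.1   1.85 -0.35  1.39  1.61] 0.0 0.0
0 1 0 [-0.6   0.88  1.36  0.94  2.21 -2.46] 0.0 0.0
0 1 30 [-0.54  0.48  1.53  0.69  1.93 -2.41] 0.0 0.0
0 1 60 [-0.36  0.1   1.7   0.42  1.66 -2.23] 0.0 0.0
0 1 90 [-0.03 -0.12  1.82  0.    1.44 -1.87] 0.0 0.0
0 1 110 [ 0.24 -0.1   1.85 -0.35  1.39 -1.53] 0.0 0.0
-30 -1 0 [-0.72  0.71  1.67  1.23  1.88  0.71] 0.0 0.0
-30 -1 30 [-0.67  0.28  1.83  1.01  1.61  0.66] 0.0 0.0
-30 -1 60 [-0.49 -0.15  2.    0.75  1.3   0.74] 0.0 0.0
-30 -1 90 [-0.12 -0.43  2.14  0.23  0.96  1.1 ] 0.0 0.0
-30 -1 110 [ 0.2  -0.43  2.17 -0.36  0.86  1.57] 0.0 0.0
-30 1 0 [-0.72  0.71  1.67  1.23  1.88 -2.43] 0.0 0.0
-30 1 30 [-0.67  0.28  1.83  1.01  1.61 -2.48] 0.0 0.0
-30 1 60 [-0.49 -0.15  2.    0.75  1.3  -2.4 ] 0.0 0.0
-30 1 90 [-0.12 -0.43  2.14  0.23  0.96 -2.04] 0.0 0.0
-30 1 110 [ 0.2  -0.43  2.17 -0.36  0.86 -1.57] 0.0 0.0
-60 -1 0 [
[... 950 characters left out ...]
71 -0.36  2.58  1.94  1.15  2.93] 9.4 2.6
-90 1 90 [-0.55 -0.4   2.58  1.97  1.13  2.43] 36.6 9.9
-90 1 110 [-0.33 -0.21  2.58  2.31  1.17  1.75] 50.9 12.6
30 -1 0 [-0.45  1.02  1.12  0.57  2.49  0.47] 0.0 0.0
30 -1 30 [-0.4   0.67  1.28  0.37  2.25  0.66] 0.0 0.0
30 -1 60 [-0.24  0.37  1.44  0.15  2.04  0.94] 0.0 0.0
30 -1 90 [ 0.03  0.21  1.54 -0.13  1.9   1.32] 0.0 0.0
30 -1 110 [ 0.23  0.22  1.57 -0.34  1.87  1.61] 0.0 0.0
30 1 0 [-0.45  1.02  1.12  0.57  2.49 -2.67] 0.0 0.0
30 1 30 [-0.4   0.67  1.28  0.37  2.25 -2.48] 0.0 0.0
30 1 60 [-0.24  0.37  1.44  0.15  2.04 -2.2 ] 0.0 0.0
30 1 90 [ 0.03  0.21  1.54 -0.13  1.9  -1.82] 0.0 0.0
30 1 110 [ 0.23  0.22  1.57 -0.34  1.87 -1.53] 0.0 0.0
```

```bash
cat > t2.py <<'E'
from ik import *
yaw=1.763; e=np.array([np.cos(yaw),np.sin(yaw),0]); free=np.array([.571,-.0545,.053])-.09*e
y=np.array([0,0,-1]); R=Ro.from_matrix(np.c_[np.cross(y,e),y,e])
pre=free-.05*e+[0,0,.12]
print(pre,to(pre,R)); p,Rn=pose(); print(np.degrees((Rn.inv()*R).as_rotvec()), R.inv().apply(pre-p)*1000)
print(IK(pre,R)); print(IK(pre-[0,0,.12],R))
E
python3 t2.py
```

```text
[ 0.59774314 -0.19192199  0.173     ] (array([-10.28, -50.8 , 189.51]), array([53.46,  8.79,  4.14]))
[53.46478671  8.78728592  4.13761932] [-35.63309575 122.25401392 149.61765767]
(array([-0.71423063,  0.78371106,  1.26808011,  1.03717356,  2.34336664,
        0.86837502]), np.float64(2.7117160333636595e-07), np.float64(2.3869755744015757e-07))
(array([-0.71423063,  0.96809177,  1.21019631,  0.94094074,  2.27371409,
        0.72552319]), np.float64(1.440952835121219e-12), np.float64(6.292024998575866e-13))
```

Call:
{"op": "jog_arm", "data": {"increments": [{"slide": [0,0,0],"rotation": [5.94,0.976,0.46]},{"slide": [0,0,0],"rotation": [5.94,0.976,0.46]},{"slide": [0,0,0],"rotation": [5.94,0.976,0.46]},{"slide": [0,0,0],"rotation": [5.94,0.976,0.46]},{"slide": [0,0,0],"rotation": [5.94,0.976,0.46]},{"slide": [0,0,0],"rotation": [5.94,0.976,0.46]},{"slide": [0,0,0],"rotation": [5.94,0.976,0.46]},{"slide": [0,0,0],"rotation": [5.94,0.976,0.46]},{"slide": [0,0,0],"rotation": [5.94,0.976,0.46]},{"slide": [-6,20.4,20],"rotation": [0,0,0]},{"slide": [-6,20.4,20],"rotation": [0,0,0]},{"slide": [-6,20.4,20],"rotation": [0,0,0]},{"slide": [-6,20.4,20],"rotation": [0,0,0]},{"slide": [-6,20.4,20],"rotation": [0,0,0]},{"slide": [-6,20.4,20],"rotation": [0,0,0]},{"slide": [0,0,0],"rotation": [0,0,0]},{"slide": [0,0,0],"rotation": [0,0,0]}]}}

```text
time: 4.47
tool_pos: [0.6036, -0.2177, 0.1772]
tool_rot: [-0.702, 0.706, 0.071, -0.068]
contact_force: [-0.2, -0.5, 0.0]
gripper_width: 0.399
```

```bash
python3 - <<'E'
from h import *
log()
for n in("scene","top"):
    f=optics.grab_frame(n)["frame"]; cv2.imwrite(f"pics/{n}1.png",cv2.resize(f,(768,576),interpolation=cv2.INTER_CUBIC))
E
python3 fit.py; python3 t2.py
```

```text
4.47 q [-0.732  0.816  1.204  1.038  2.373  0.885] p [ 0.6036 -0.2177  0.1772] F [-0.2 -0.5  0. ] M [-0.47 -0.05 -0.03] g 0.399
['d1', 'e', 'L2', 'L3', 'd6'] [0.161  0.0727 0.4163 0.6058 0.2896] 5 0.01974
['d1', 'a1', 'e', 'L2', 'L3', 'd6'] [ 0.1594 -0.0363  0.071   0.4316  0.64    0.3006] 6 0.02075
['d1', 'a1', 'e', 'L2', 'a3', 'L3', 'd6'] [ 0.238  -0.      0.0742  0.4264  0.0957  0.6099  0.2795] 7 0.0
['d1', 'e', 'L2', 'L3', 'd6', 'e5'] [ 0.1621  0.0837  0.4197  0.6056  0.292  -0.0126] 6 0.02064
['d1', 'L2', 'L3', 'd6', 'e5'] [0.1498 0.4161 0.605  0.2911 0.0664] 5 0.05511
['d1', 'a1', 'L2', 'L3', 'd6', 'e5'] [ 0.1446 -0.1845  0.4841  0.7801  0.3392  0.066 ] 6 0.0338
[ 0.59774314 -0.19192199  0.173     ] (array([-1.54,  6.26, 28.84]), array([0.57, 0.19, 0.44]))
[0.57322416 0.18892648 0.43928464] [-1.58774887  6.56000591 28.77194123]
(array([-0.71423063,  0.78371106,  1.26808011,  1.03717356,  2.34336664,
        0.86837502]), np.float64(2.7117160333636595e-07), np.float64(2.3869755744015757e-07))
(array([-0.71423063,  0.96809177,  1.21019631,  0.94094074,  2.27371409,
        0.72552319]), np.float64(1.440952835121219e-12), np.float64(6.292024998575866e-13))
```

View pics/scene1.png

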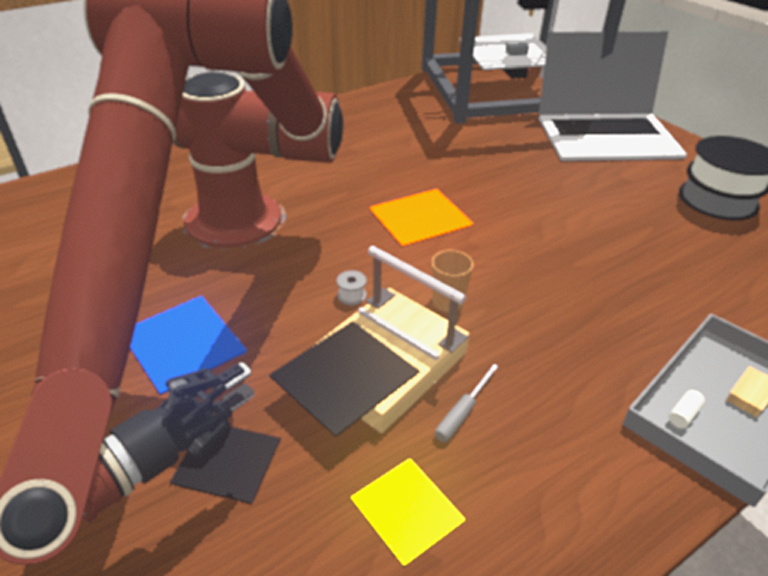

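View pics/top1.png

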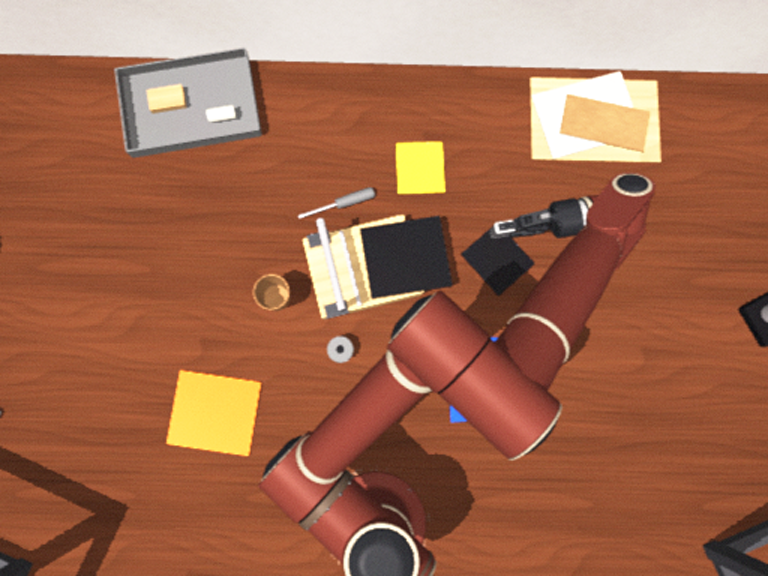

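```bash
cat > t3.py <<'E'
from ik import *
import sys
def wrist(q):
    r=lambda ax,t:Ro.from_rotvec(np.array(ax)*t); Y=[0,1,0];Z=[0,0,1]
    R=r(Z,q[0]); p=R.apply([0,P[2],P[0]]); R=R*r(Y,q[1]); p=p+R.apply([0,0,P[3]]); R=R*r(Y,q[2]); el=p; p=p+R.apply([P[4],0,P[5]]); return p,(R*r(Z,q[3])).apply(Y),R.apply(Z)
if __name__=="__main__":
    s=state(); c,a,fz=wrist(s["joint_pos"]); print("c",c,"axis",a,"forearm",fz)
    q=IK(np.array([.587,-.136,.053]),Ro.from_matrix(np.c_[np.cross([0,0,-1],RX),[0,0,-1],RX]))[0]
    print("low",wrist(q))
    for n in("scene","top"):
        d=optics.grab_frame(n); f=cv2.resize(d["frame"],None,fx=1.5,fy=1.5,interpolation=cv2.INTER_CUBIC)
        for k in np.arange(-.1,.101,.02):
            u=proj(d,c+k*a)[0]*1.5; cv2.circle(f,tuple(int(v) for v in u),2,(0,255,0) if k>0.001 else (255,255,0),-1)
        print(n,proj(d,c)*1.5,"depth",(d["R"]@c+d["t"])[2])
        u=(proj(d,c)[0]*1.5).astype(int); x=max(0,min(768-260,u[0]-130));y=max(0,min(576-200,u[1]-100))
        cv2.imwrite(f"pics/w_{n}.png",cv2.resize(f[y:y+200,x:x+260],(780,600)))
E
python3 t3.py
```

```text
c [ 0.65907966 -0.4940248   0.18235976] axis [0.61416946 0.12954953 0.77846824] forearm [ 0.67110916 -0.60474597 -0.42882957]
low (array([ 0.6605822 , -0.40564033,  0.053     ]), array([0.74672568, 0.20377411, 0.63314838]), array([ 0.63931084, -0.48254873, -0.59868887]))
scene [[ 30.57150937 516.72270378]] depth 0.6560244195751401
top [[627.55060607 207.28205072]] depth 1.3244541209588374
```

View pics/w_scene.png

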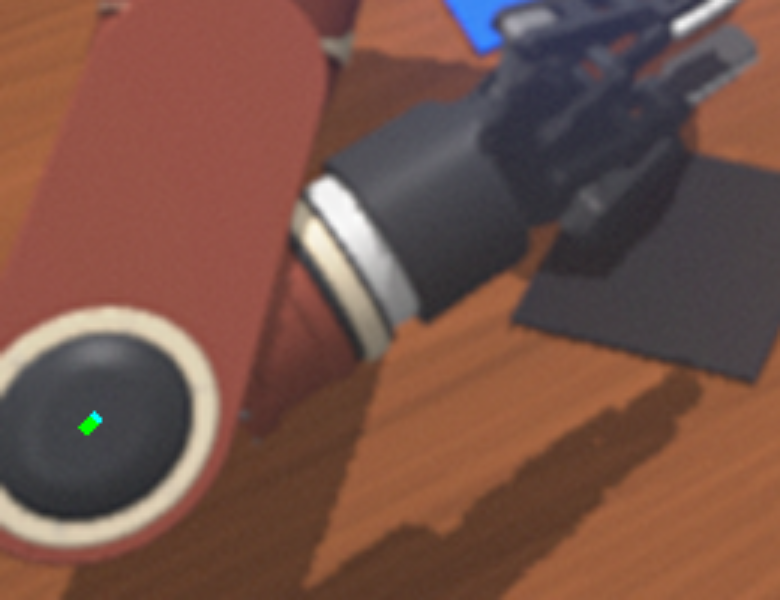

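View pics/w_top.png

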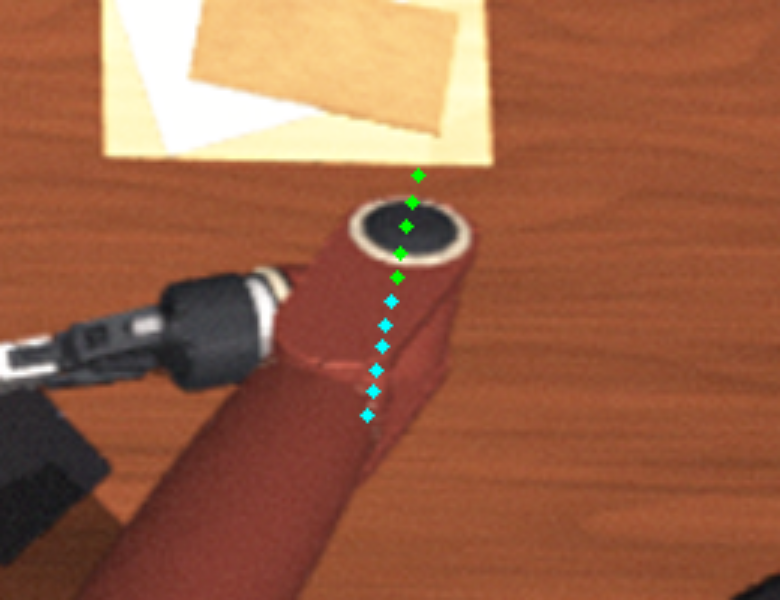

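```bash
cat > t4.py <<'E'
from t3 import *
for psi in(0,-20,-30,-40,-50,-60,-75):
    R=Rtool(0,np.radians(psi),-1)
    for off in (-.215,-.165):
        g=rack(0,0,53)+ (off+.008)*RX; tp=g+R.apply([0,0,.0187]); q,ep,eo=IK(tp,R); c,a,f=wrist(q)
        print(psi,off,q.round(2),round(ep,1),"c",c.round(3),"az",a[2].round(2),"low ext r.04 n.06:",round(c[2]-abs(a[2])*.06-.04*np.sqrt(1-a[2]**2),4),"n.04",round(c[2]-abs(a[2])*.04-.04*np.sqrt(1-a[2]**2),4),"fz",f[2].round(2))
E
python3 t4.py
```

```text
0 -0.215 [-0.64  0.95  1.24  0.93  2.27  0.71] 0.0 c [ 0.673 -0.413  0.053] az 0.65 low ext r.04 n.06: -0.0164 n.04 -0.0034 fz -0.58
0 -0.165 [-0.6   0.89  1.35  0.94  2.21  0.68] 0.0 c [ 0.66  -0.365  0.053] az 0.63 low ext r.04 n.06: -0.0159 n.04 -0.0033 fz -0.62
-20 -0.215 [-0.73  0.84  1.45  1.11  2.04  0.75] 0.0 c [ 0.583 -0.421  0.053] az 0.68 low ext r.04 n.06: -0.0171 n.04 -0.0035 fz -0.65
-20 -0.165 [-0.69  0.78  1.55  1.13  2.    0.72] 0.0 c [ 0.57  -0.373  0.053] az 0.66 low ext r.04 n.06: -0.0166 n.04 -0.0034 fz -0.69
-30 -0.215 [-0.76  0.78  1.55  1.2   1.93  0.74] 0.0 c [ 0.538 -0.414  0.053] az 0.68 low ext r.04 n.06: -0.0171 n.04 -0.0035 fz -0.69
-30 -0.165 [-0.72  0.72  1.65  1.22  1.89  0.71] 0.0 c [ 0.525 -0.366  0.053] az 0.65 low ext r.04 n.06: -0.0165 n.04 -0.0034 fz -0.72
-40 -0.215 [-0.79  0.71  1.66  1.3   1.82  0.73] 0.0 c [ 0.496 -0.398  0.053] az 0.67 low ext r.04 n.06: -0.0168 n.04 -0.0035 fz -0.72
-40 -0.165 [-0.75  0.66  1.76  1.33  1.78  0.69] 0.0 c [ 0.482 -0.35   0.053] az 0.64 low ext r.04 n.06: -0.0161 n.04 -0.0033 fz -0.75
-50 -0.215 [-0.82  0.65  1.77  1.41  1.71  0.7 ] 0.0 c [ 0.456 -0.376  0.053] az 0.65 low ext r.04 n.06: -0.0163 n.04 -0.0034 fz -0.76
-50 -0.165 [-0.77  0.6   1.87  1.44  1.67  0.67] 0.0 c [ 0.443 -0.328  0.053] az 0.62 low ext r.04 n.06: -0.0155 n.04 -0.0032 fz -0.78
-60 -0.215 [-0.83  0.59  1.88  1.54  1.6   0.67] 0.0 c [ 0.421 -0.347  0.053] az 0.62 low ext r.04 n.06: -0.0155 n.04 -0.0032 fz -0.79
-60 -0.165 [-0.78  0.54  1.97  1.57  1.57  0.63] 0.0 c [ 0.408 -0.299  0.053] az 0.59 low ext r.04 n.06: -0.0146 n.04 -0.0029 fz -0.81
-75 -0.215 [-0.81  0.51  2.03  1.76  1.44  0.59] 0.0 c [ 0.379 -0.293  0.053] az 0.55 low ext r.04 n.06: -0.0136 n.04 -0.0025 fz -0.83
-75 -0.165 [-0.76  0.46  2.12  1.81  1.42  0.54] 0.0 c [ 0.366 -0.245  0.053] az 0.52 low ext r.04 n.06: -0.0123 n.04 -0.0019 fz -0.85
```

```bash
cat > t5.py <<'E'
from t3 import *
def show(name,tp,R):
    q,ep,eo=IK(tp,R); c,a,f=wrist(q); print(name,tp.round(4),q.round(2),round(ep,1),"c",c.round(3),"low",round(c[2]-abs(a[2])*.06-.04*np.sqrt(1-a[2]**2),4))
R=Rtool(20,0,-1)
tp=rack(-215,0,53); show("push0",tp,R); show("push1",rack(-155,0,53),R)
p,Rn=pose(); w,rv=to(tp,R); print("rot",rv,"slide after",(R.inv().apply(tp-p)*1000).round(2))
E
python3 t5.py
```

```text
push0 [ 0.6068 -0.1693  0.053 ] [-0.65  0.81  1.27  0.71  2.07  0.65] 0.0 c [ 0.676 -0.423  0.149] low 0.0816
push1 [ 0.591  -0.1114  0.053 ] [-0.6   0.73  1.4   0.73  2.01  0.65] 0.0 c [ 0.66  -0.365  0.149] low 0.0816
rot [-19.36  -4.13  -0.26] slide after [ 15.22 102.39  89.37]
```

Call:
{"op": "jog_arm", "data": {"increments": [{"slide": [0,0,0],"rotation": [-4.84,-1.03,-0.065]},{"slide": [0,0,0],"rotation": [-4.84,-1.03,-0.065]},{"slide": [0,0,0],"rotation": [-4.84,-1.03,-0.065]},{"slide": [0,0,0],"rotation": [-4.84,-1.03,-0.065]},{"slide": [3.1,17,0],"rotation": [0,0,0]},{"slide": [3.1,17,0],"rotation": [0,0,0]},{"slide": [3,17,0],"rotation": [0,0,0]},{"slide": [3,17,0],"rotation": [0,0,0]},{"slide": [3,17,10],"rotation": [0,0,0]},{"slide": [0,17,10],"rotation": [0,0,0]},{"slide": [0,0,15],"rotation": [0,0,0]},{"slide": [0,0,15],"rotation": [0,0,0]},{"slide": [0,0,15],"rotation": [0,0,0]},{"slide": [0,0,0],"rotation": [0,0,0]},{"slide": [0,0,0],"rotation": [0,0,0]}], "fingers": 0}}

```text
time: 5.92
tool_pos: [0.6111, -0.1891, 0.0593]
tool_rot: [-0.57, 0.811, 0.108, -0.078]
contact_force: [-0.3, 0.2, 0.3]
gripper_width: -0.004
```

```bash
python3 t5.py; python3 - <<'E'
from h import *
log(); p,R=pose(); d=p-np.r_[RK[:2],0]; print("rack",(d@RX*1e3).round(1),(d@RY*1e3).round(1))
for n in("scene","top"):
    f=optics.grab_frame(n)["frame"]; cv2.imwrite(f"pics/{n}2.png",cv2.resize(f[100:330,80:390],(776,576),interpolation=cv2.INTER_CUBIC))
E
```

```text
push0 [ 0.6068 -0.1693  0.053 ] [-0.65  0.81  1.27  0.71  2.07  0.65] 0.0 c [ 0.676 -0.423  0.149] low 0.0816
push1 [ 0.591  -0.1114  0.053 ] [-0.6   0.73  1.4   0.73  2.01  0.65] 0.0 c [ 0.66  -0.365  0.149] low 0.0816
rot [-0.29  0.13 -0.15] slide after [ 1.07 -0.99 21.15]
5.92 q [-0.668  0.833  1.227  0.706  2.107  0.657] p [ 0.6111 -0.1891  0.0593] F [-0.3  0.2  0.3] M [-0.42 -0.09 -0.01] g -0.004
rack -235.2 1.1
```

View pics/scene2.png

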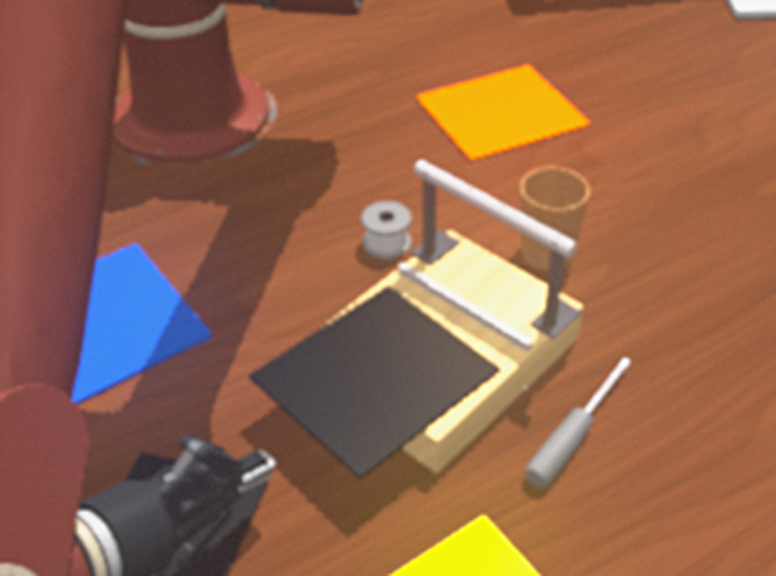

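View pics/top2.png

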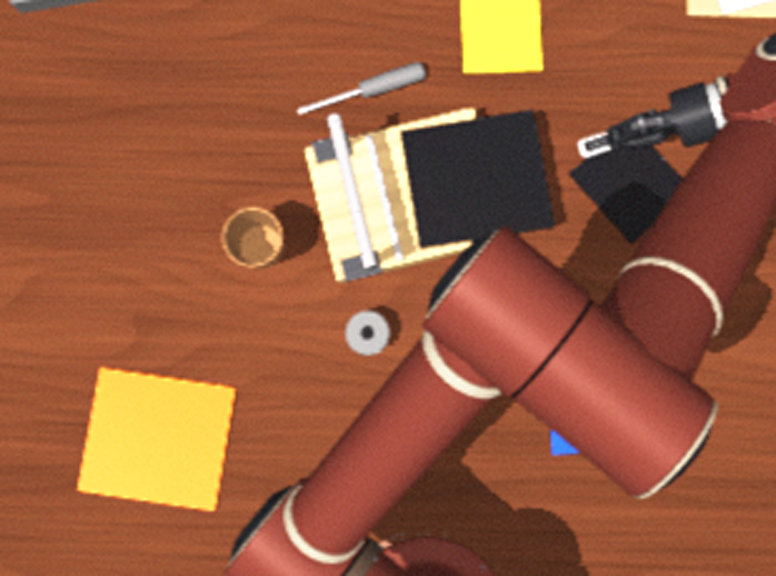

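```bash
python3 - <<'E'
from h import *
p,R=pose()
for n in("scene","top"):
    d=optics.grab_frame(n); u=proj(d,p)[0]; print(n,u.round(1)); f=d["frame"]; x,y=int(u[0])-50,int(u[1])-38
    g=cv2.resize(f[y:y+75,x:x+100],(800,600),interpolation=cv2.INTER_CUBIC); v=(u-[x,y]+.5)*8; cv2.circle(g,tuple(int(k) for k in v),3,(0,255,0),-1); cv2.imwrite(f"pics/tip_{n}.png",g)
E
```

```text
scene [185.2 284.4]
top [311.8 159.6]
```

View pics/tip_scene.png

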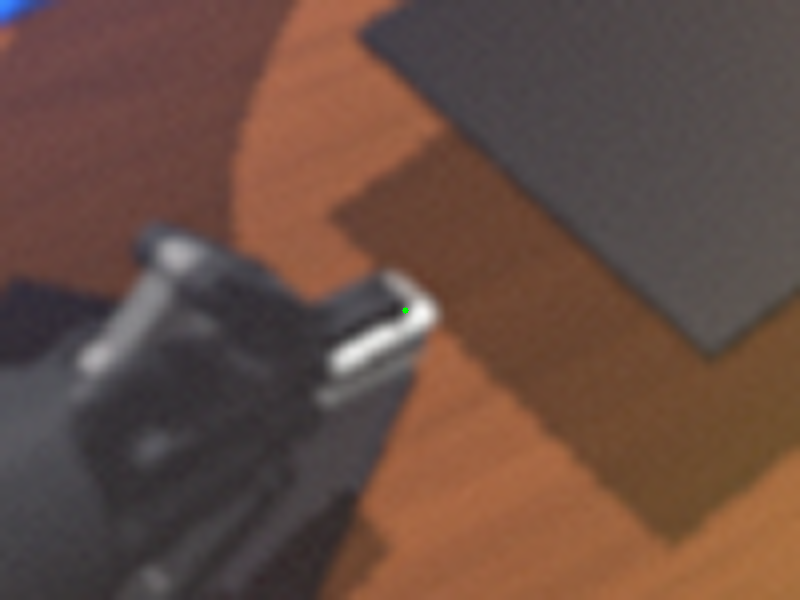

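View pics/tip_top.png

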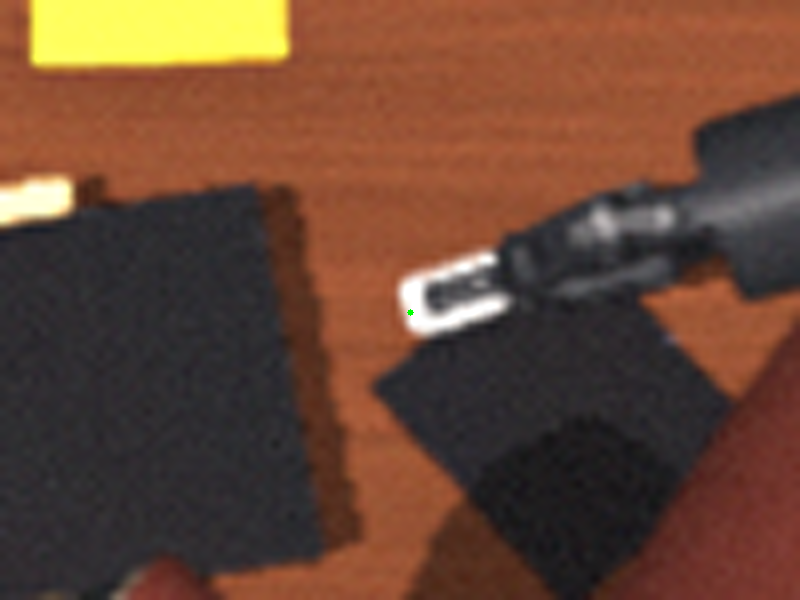

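Call:
{"op": "jog_arm", "data": {"increments": [{"slide": [-3,5.9,2.2],"rotation": [0,0,0]},{"slide": [0,-3.42,9.4],"rotation": [-0.29,0.13,-0.15]},{"slide": [0,-3.42,9.4],"rotation": [0,0,0]},{"slide": [0,-3.42,9.4],"rotation": [0,0,0]},{"slide": [0,-1.71,4.7],"rotation": [0,0,0]},{"slide": [0,-0.68,1.88],"rotation": [0,0,0]},{"slide": [0,-0.68,1.88],"rotation": [0,0,0]},{"slide": [0,0,0],"rotation": [0,0,0]},{"slide": [0,0,0],"rotation": [0,0,0]}]}}

```text
time: 6.87
tool_pos: [0.5984, -0.1531, 0.0537]
tool_rot: [-0.568, 0.812, 0.109, -0.075]
contact_force: [-0.1, -0.0, 0.2]
gripper_width: -0.001
```

```bash
cat >> h.py <<'E'
RK=np.array([.5472,.0346,1.8372])
def rk(X): d=np.asarray(X)-np.r_[RK[:2],0]; return np.array([d@RX,d@RY,d[2]])*1e3
def st():
    log(); s=state(); p,R=pose(s); F=s["contact_force"]; z=R.as_matrix()[:,2]
    print("rack",rk(p).round(1),"pitch",np.degrees(np.arctan2(-z[2],z@RX)).round(2),"yaw",np.degrees(np.arctan2(z@RY,np.hypot(z@RX,z[2]))).round(2),"roll",np.degrees(np.arcsin(R.as_matrix()[:,0][2])).round(2),"Frack",[round(F@RX,1),round(F@RY,1),round(F[2],1)])
E
python3 -c "
from h import *
st()"
```

```text
6.87 q [-0.642  0.781  1.321  0.712  2.054  0.642] p [ 0.5984 -0.1531  0.0537] F [-0.1 -0.   0.2] M [-0.52 -0.15 -0.  ] g -0.001
rack [-194.6    0.    53.7] pitch 20.08 yaw -0.07 roll 0.06 Frack [np.float64(0.0), np.float64(0.1), np.float64(0.2)]
```

Call:
{"op": "jog_arm", "data": {"increments": [{"slide": [0,-0.68,1.88],"rotation": [0,0,0]},{"slide": [0,-0.68,1.88],"rotation": [0,0,0]},{"slide": [0,-0.68,1.88],"rotation": [0,0,0]},{"slide": [0,-0.68,1.88],"rotation": [0,0,0]},{"slide": [0,-0.68,1.88],"rotation": [0,0,0]},{"slide": [0,-0.68,1.88],"rotation": [0,0,0]},{"slide": [0,-0.68,1.88],"rotation": [0,0,0]},{"slide": [0,-0.68,1.88],"rotation": [0,0,0]},{"slide": [0,-0.68,1.88],"rotation": [0,0,0]},{"slide": [0,-0.68,1.88],"rotation": [0,0,0]}]}}

```text
time: 7.7
tool_pos: [0.593, -0.1337, 0.0535]
tool_rot: [-0.568, 0.812, 0.109, -0.075]
contact_force: [0.8, -1.9, -1.2]
gripper_width: 0.002
```

```bash
python3 -c "
from h import *
st()
for n in('top','scene'):
    f=optics.grab_frame(n)['frame']; cv2.imwrite(f'pics/{n}3.png',cv2.resize(f[110:330,150:350],(728,800))[:590] if n=='top' else cv2.resize(f[140:290,150:350],(800,600)))"
```

```text
7.7 q [-0.626  0.755  1.364  0.72   2.032  0.642] p [ 0.593  -0.1337  0.0535] F [ 0.8 -1.9 -1.2] M [-0.69 -0.17 -0.05] g 0.002
rack [-1.744e+02  1.000e-01  5.350e+01] pitch 20.08 yaw -0.08 roll 0.05 Frack [np.float64(-2.0), np.float64(-0.3), np.float64(-1.2)]
```

View pics/top3.png

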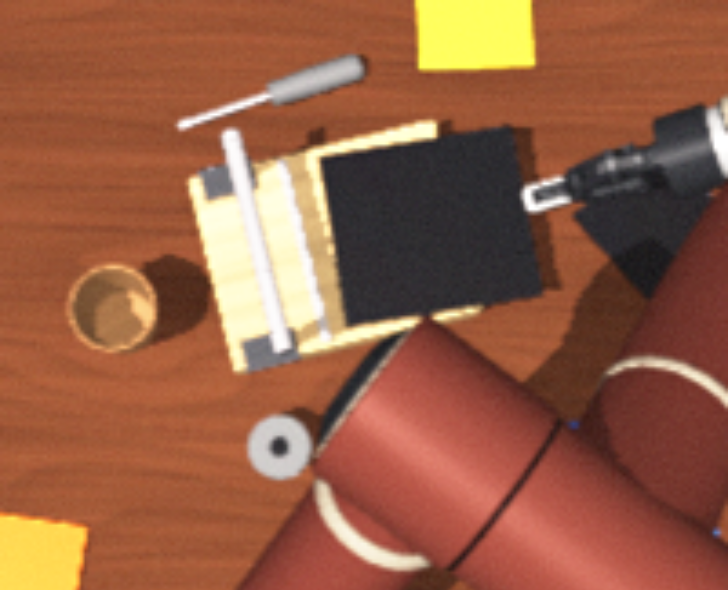

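Call:
{"op": "jog_arm", "data": {"increments": [{"slide": [0,-0.68,1.88],"rotation": [0,0,0]},{"slide": [0,-0.68,1.88],"rotation": [0,0,0]},{"slide": [0,-0.68,1.88],"rotation": [0,0,0]},{"slide": [0,-0.68,1.88],"rotation": [0,0,0]},{"slide": [0,-0.68,1.88],"rotation": [0,0,0]},{"slide": [0,-0.68,1.88],"rotation": [0,0,0]}]}}

```text
time: 8.3
tool_pos: [0.5898, -0.1219, 0.0536]
tool_rot: [-0.568, 0.812, 0.109, -0.076]
contact_force: [0.8, -3.1, -1.5]
gripper_width: -0.0
```

```bash
python3 -c "
from h import *
st()
for n in('top','scene'):
    f=optics.grab_frame(n)['frame']; cv2.imwrite(f'pics/{n}4.png',cv2.resize(f[125:225,190:310],(720,600)) if n=='top' else cv2.resize(f[140:290,150:350],(800,600)))"
```

```text
8.3 q [-0.616  0.739  1.388  0.725  2.02   0.642] p [ 0.5898 -0.1219  0.0536] F [ 0.8 -3.1 -1.5] M [-0.61 -0.18 -0.03] g -0.0
rack [-1.622e+02  1.000e-01  5.360e+01] pitch 20.06 yaw -0.06 roll 0.05 Frack [np.float64(-3.2), np.float64(0.0), np.float64(-1.5)]
```

View pics/top4.png

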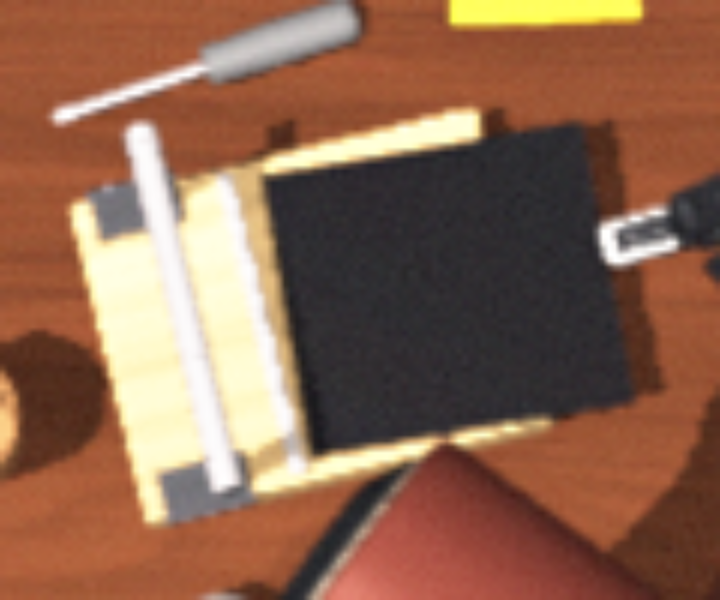

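Call:
{"op": "jog_arm", "data": {"increments": [{"slide": [0,-0.68,1.88],"rotation": [0,0,0]},{"slide": [0,-0.68,1.88],"rotation": [0,0,0]},{"slide": [0,-0.68,1.88],"rotation": [0,0,0]},{"slide": [0,-0.34,0.94],"rotation": [0,0,0]}]}}

```text
time: 8.73
tool_pos: [0.5897, -0.1166, 0.0536]
tool_rot: [-0.566, 0.814, 0.108, -0.073]
contact_force: [6.6, -10.5, -2.1]
gripper_width: -0.007
```

```bash
python3 -c "
from h import *
st()
for n in('top','scene'):
    f=optics.grab_frame(n)['frame']; cv2.imwrite(f'pics/{n}5.png',cv2.resize(f[125:225,190:310],(720,600)) if n=='top' else cv2.resize(f[140:290,150:350],(800,600)))"
```

```text
8.73 q [-0.611  0.73   1.4    0.729  2.008  0.642] p [ 0.5897 -0.1166  0.0536] F [  6.6 -10.5  -2.1] M [-1.34 -0.59 -0.7 ] g -0.007
rack [-157.    -1.2   53.6] pitch 20.34 yaw -0.3 roll 0.2 Frack [np.float64(-11.8), np.float64(-3.6), np.float64(-2.1)]
```

View pics/top5.png

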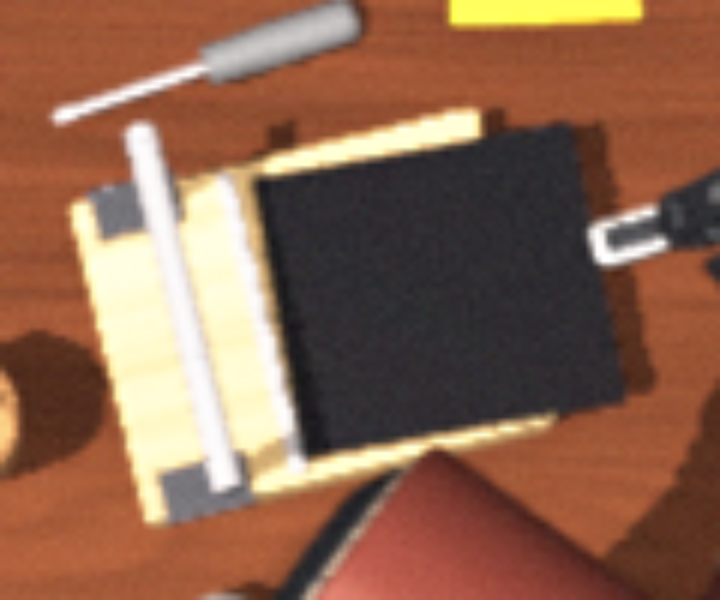

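Call:
{"op": "jog_arm", "data": {"increments": [{"slide": [0,-0.34,0.94],"rotation": [0,0,0]},{"slide": [0,-0.34,0.94],"rotation": [0,0,0]},{"slide": [0,0,0],"rotation": [0,0,0]}]}}

```text
time: 9.08
tool_pos: [0.5902, -0.1156, 0.054]
tool_rot: [-0.566, 0.814, 0.108, -0.072]
contact_force: [8.9, -10.5, -2.2]
gripper_width: -0.002
```

```bash
python3 -c "
from h import *
st()
for n in('top','scene'):
    f=optics.grab_frame(n)['frame']; cv2.imwrite(f'pics/{n}6.png',cv2.resize(f[125:225,190:310],(720,600)) if n=='top' else cv2.resize(f[140:290,150:350],(800,600)))"
```

```text
9.08 q [-0.61   0.728  1.402  0.73   2.005  0.642] p [ 0.5902 -0.1156  0.054 ] F [  8.9 -10.5  -2.2] M [-1.39 -0.76 -0.93] g -0.002
rack [-156.3   -1.9   54. ] pitch 20.48 yaw -0.42 roll 0.31 Frack [np.float64(-12.5), np.float64(-5.9), np.float64(-2.2)]
```

View pics/top6.png

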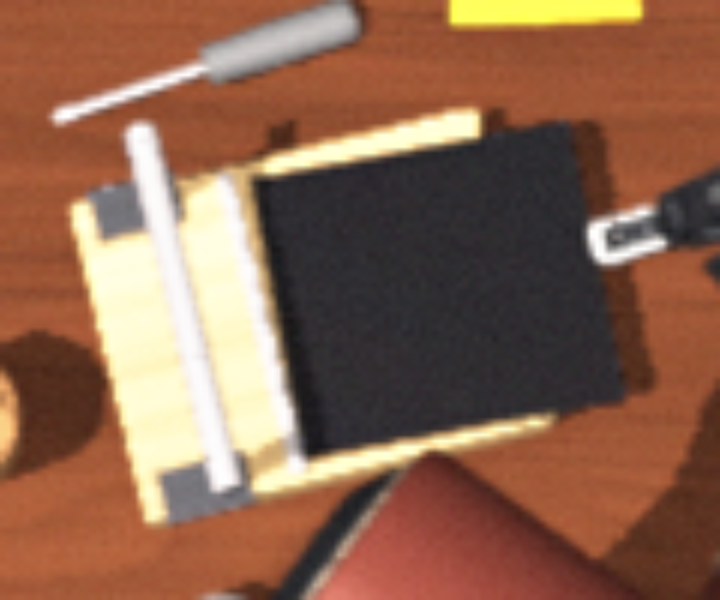

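View pics/scene6.png

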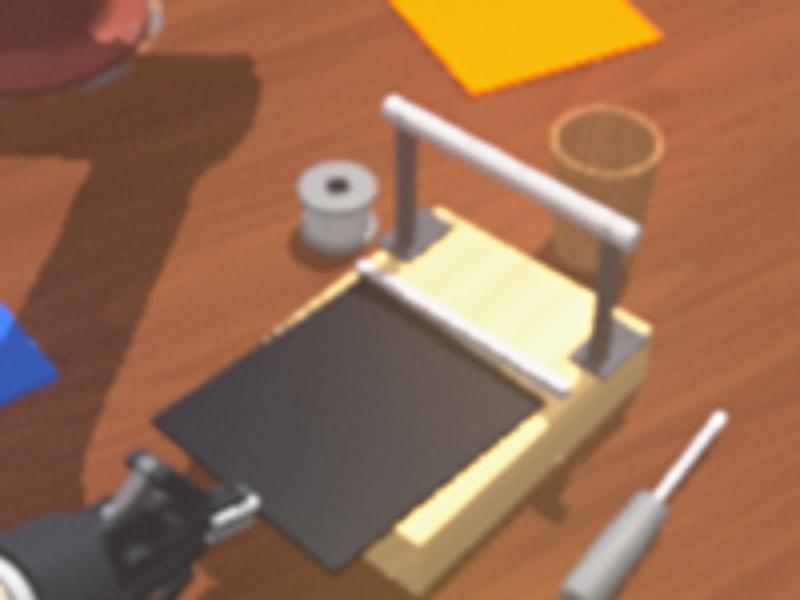

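```bash
cat > fitp.py <<'E'
from h import *
from scipy.optimize import minimize
def fitplate(sel=("top","scene")):
    out={}
    for n in sel:
        d=optics.grab_frame(n); cam=rk_c; X=cam; u=proj(d,[X])[0].astype(int)
        m=gmask(d["frame"],tuple(u)); 
        k=np.zeros_like(m); 
        c=lambda p:np.abs(soft(d,p,.05)-m)[100:320,150:330].sum()
        r=min((minimize(c,x0,method="Nelder-Mead",options=dict(initial_simplex=np.array(x0)+np.vstack([np.zeros(3),np.diag([.008,.008,s])]))) for x0,s in(([rk_c[0],rk_c[1],1.80],.06),([rk_c[0],rk_c[1],1.80],-.06))),key=lambda r:r.fun)
        q=r.x; dd=q[:2]-np.array([.55019,.03812]); print(n,"yaw",np.degrees(q[2]).round(2),"rel",np.degrees(q[2]-RK[2]).round(2),"centre rack",(dd@RX[:2]*1e3).round(1),(dd@RY[:2]*1e3).round(1),"cost",round(r.fun),m.sum())
rk_c=np.array([.567,-.025,.056])
if __name__=="__main__": fitplate()
E
python3 fitp.py
```

```text
top yaw 101.19 rel -4.08 centre rack -69.9 1.1 cost 158 2504
scene yaw 102.24 rel -3.02 centre rack -67.0 4.3 cost 2445 5965
```

Call:
{"op": "jog_arm", "data": {"increments": [{"slide": [1.6,-0.24,0.66],"rotation": [0,0,0]},{"slide": [1.6,-0.24,0.66],"rotation": [0,0,0]},{"slide": [1.6,-0.24,0.66],"rotation": [0,0,0]},{"slide": [1.6,-0.24,0.66],"rotation": [0,0,0]},{"slide": [1.6,-0.24,0.66],"rotation": [0,0,0]},{"slide": [0,0,0],"rotation": [0,0,0]}]}}

```text
time: 9.78
tool_pos: [0.5972, -0.1101, 0.054]
tool_rot: [-0.566, 0.814, 0.108, -0.072]
contact_force: [6.6, -11.5, 0.8]
gripper_width: 0.002
```

```bash
python3 -c "
from h import *
st()
import fitp; fitp.fitplate(('top',))"
```

```text
9.78 q [-0.599  0.734  1.392  0.741  2.001  0.653] p [ 0.5972 -0.1101  0.054 ] F [  6.6 -11.5   0.8] M [-1.08 -0.5  -0.63] g 0.002
rack [-152.8  -10.2   54. ] pitch 20.48 yaw -0.43 roll 0.33 Frack [np.float64(-12.8), np.float64(-3.4), np.float64(0.8)]
top yaw 104.54 rel -0.72 centre rack -66.0 -0.8 cost 158 2507
```

Call:
{"op": "jog_arm", "data": {"increments": [{"slide": [1.6,-0.24,0.66],"rotation": [0,0,0]},{"slide": [1,-0.27,0.75],"rotation": [0,0,0]},{"slide": [0,0,0],"rotation": [0,0,0]},{"slide": [0,0,0],"rotation": [0,0,0]}]}}

```text
time: 10.17
tool_pos: [0.5993, -0.1084, 0.0541]
tool_rot: [-0.565, 0.815, 0.108, -0.072]
contact_force: [8.2, -13.2, -1.4]
gripper_width: 0.002
```

```bash
python3 -c "
from h import *
st()
import fitp; fitp.fitplate(('top',))
for n in('top','scene'):
    f=optics.grab_frame(n)['frame']; cv2.imwrite(f'pics/{n}7.png',cv2.resize(f[125:225,190:310],(720,600)) if n=='top' else cv2.resize(f[140:290,150:350],(800,600)))"
```

```text
10.17 q [-0.595  0.735  1.39   0.744  2.     0.656] p [ 0.5993 -0.1084  0.0541] F [  8.2 -13.2  -1.4] M [-1.4  -0.77 -0.85] g 0.002
rack [-151.7  -12.6   54.1] pitch 20.51 yaw -0.44 roll 0.33 Frack [np.float64(-14.9), np.float64(-4.4), np.float64(-1.4)]
top yaw 104.78 rel -0.48 centre rack -65.3 -3.2 cost 158 2508
```

View pics/scene7.png

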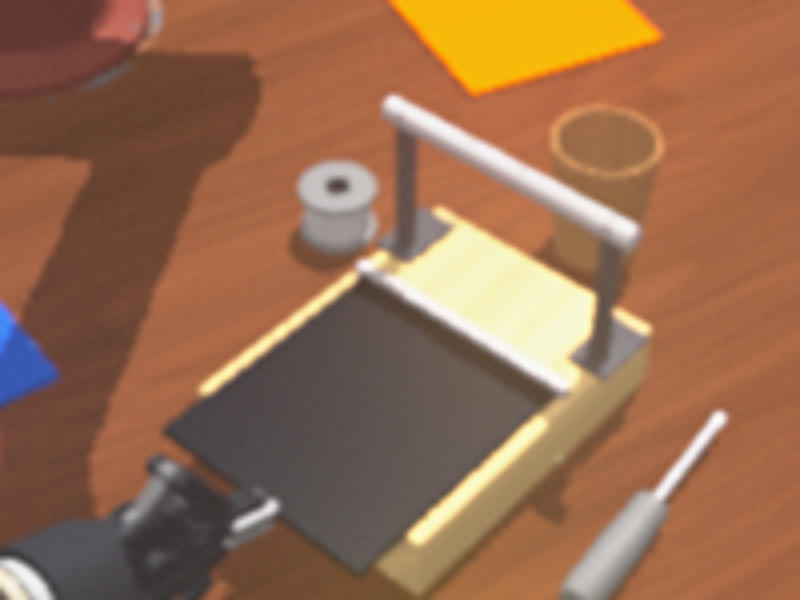

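View pics/top7.png

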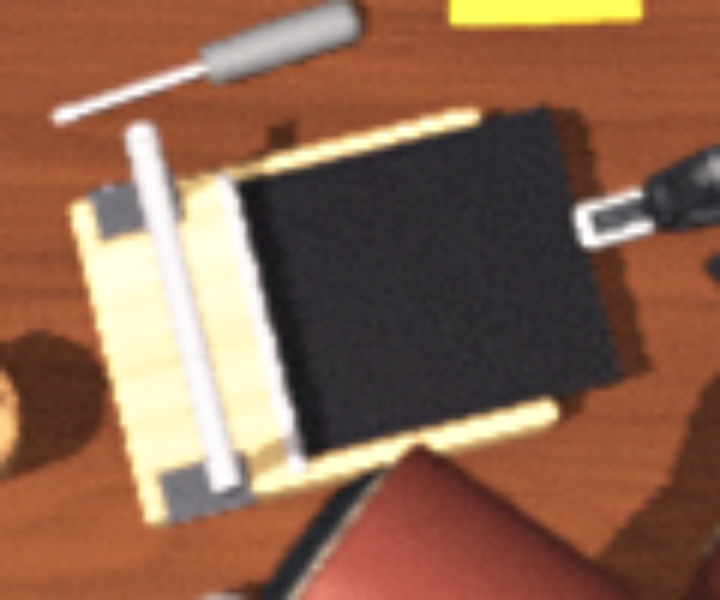

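Call:
{"op": "jog_arm", "data": {"increments": [{"slide": [0,0.68,-1.88],"rotation": [0,0,0]},{"slide": [0,0.68,-1.88],"rotation": [0,0,0]},{"slide": [0,0.68,-1.88],"rotation": [0,0,0]},{"slide": [0,3.4,-9.4],"rotation": [0,0,0]},{"slide": [0,3.4,-9.4],"rotation": [0,0,0]},{"slide": [0,3.4,-9.4],"rotation": [0,0,0]},{"slide": [0,3.4,-9.4],"rotation": [0,0,0]},{"slide": [0,0,0],"rotation": [0,0,0]},{"slide": [0,0,0],"rotation": [0,0,0]}]}}

```text
time: 11.07
tool_pos: [0.6088, -0.1511, 0.0535]
tool_rot: [-0.568, 0.812, 0.108, -0.075]
contact_force: [-0.1, 0.0, -1.5]
gripper_width: 0.0
```

```bash
cat >> h.py <<'E'
RK=np.array([.5472+.004*RX[0],.0346+.004*RX[1],1.8372])
E
cat > t6.py <<'E'
from h import *
st()
import fitp; fitp.fitplate(('top','scene'))
for n in('top','scene'):
    f=optics.grab_frame(n)['frame']; cv2.imwrite(f'pics/{n}8.png',cv2.resize(f[125:225,190:310],(720,600)) if n=='top' else cv2.resize(f[140:290,150:350],(800,600)))
E
python3 t6.py
```

```text
11.07 q [-0.633  0.795  1.298  0.724  2.054  0.656] p [ 0.6088 -0.1511  0.0535] F [-0.1  0.  -1.5] M [-0.4  -0.13  0.04] g 0.0
rack [-199.3  -10.5   53.5] pitch 20.07 yaw -0.12 roll 0.06 Frack [np.float64(0.1), np.float64(0.1), np.float64(-1.5)]
top yaw 104.78 rel -0.49 centre rack -65.1 -3.3 cost 143 2522
scene yaw 106.37 rel 1.1 centre rack -62.7 0.5 cost 480 3386
```

View pics/top8.png

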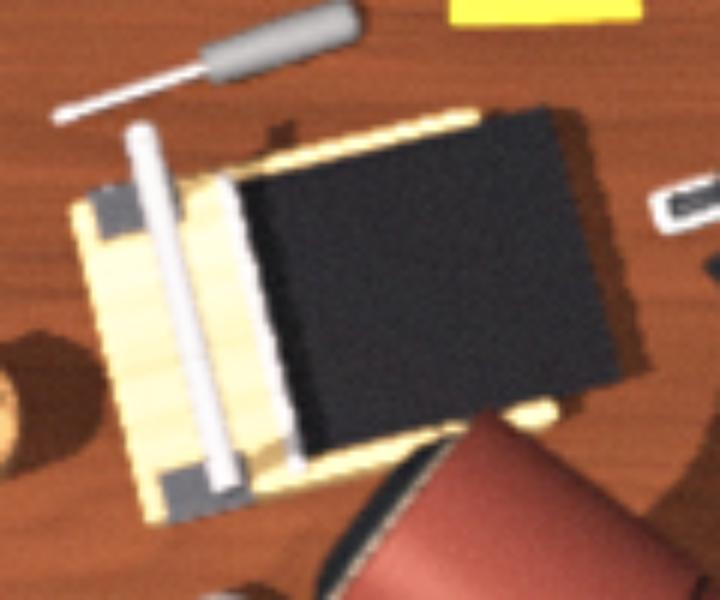

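View pics/scene8.png

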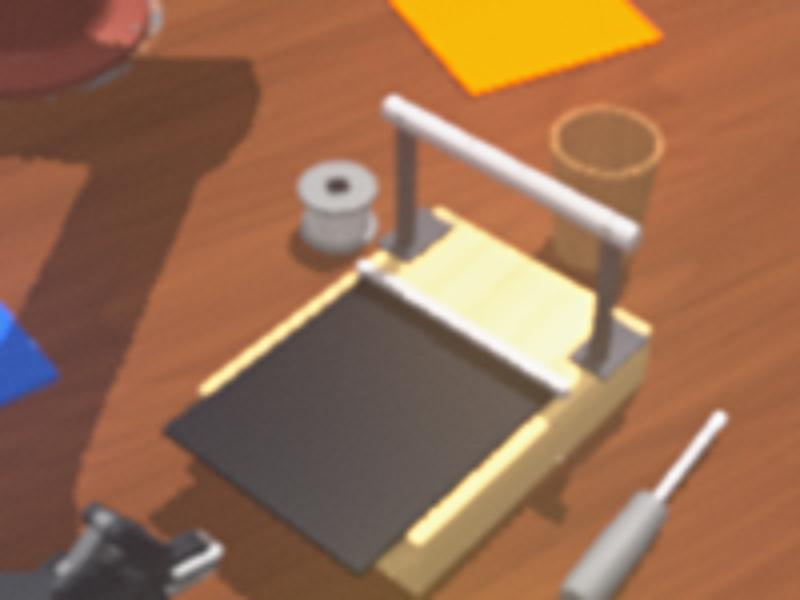

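Call:
{"op": "jog_arm", "data": {"increments": [{"slide": [-11,4.6,1.7],"rotation": [0,0,0]},{"slide": [0,-3.4,9.4],"rotation": [0,0,0]},{"slide": [0,-3.4,9.4],"rotation": [0,0,0]},{"slide": [0,0,0],"rotation": [0,0,0]},{"slide": [0,0,0],"rotation": [0,0,0]},{"slide": [0,0,0],"rotation": [0,0,0]}], "fingers": 0.27}}

```text
time: 11.77
tool_pos: [0.5927, -0.1333, 0.0489]
tool_rot: [-0.568, 0.812, 0.109, -0.076]
contact_force: [-0.7, -0.4, -0.3]
gripper_width: 0.271
```

```bash
python3 t6.py
```

```text
11.77 q [-0.626  0.761  1.363  0.718  2.028  0.637] p [ 0.5927 -0.1333  0.0489] F [-0.7 -0.4 -0.3] M [-0.44 -0.11  0.01] g 0.271
rack [-178.     0.4   48.9] pitch 20.06 yaw -0.04 roll 0.05 Frack [np.float64(-0.2), np.float64(0.8), np.float64(-0.3)]
top yaw 104.63 rel -0.64 centre rack -65.0 -4.4 cost 145 2517
scene yaw 106.37 rel 1.1 centre rack -62.7 0.5 cost 492 3375
```

View pics/scene8.png

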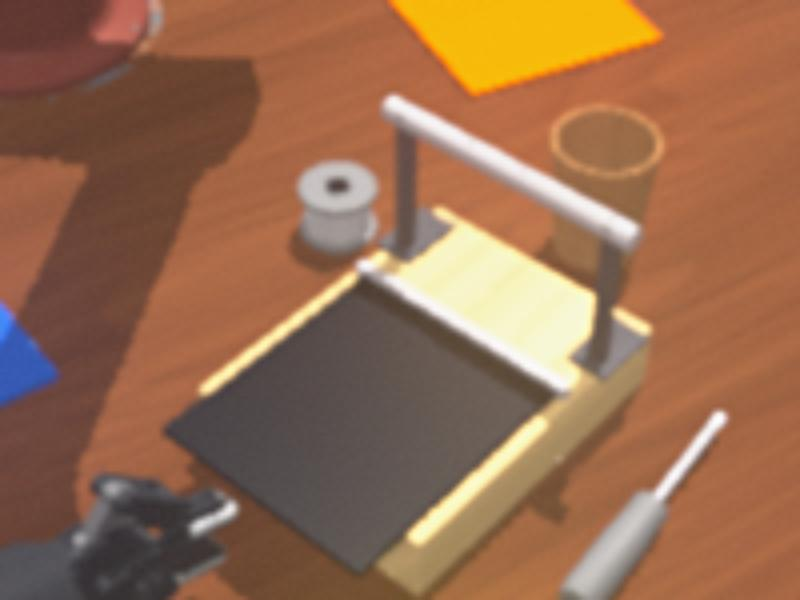

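Call:
{"op": "jog_arm", "data": {"increments": [{"slide": [0,-1.5,4.1],"rotation": [0,0,0]},{"slide": [0,-1.5,4.1],"rotation": [0,0,0]},{"slide": [0,-1.5,4.1],"rotation": [0,0,0]},{"slide": [0,-1.5,4.1],"rotation": [0,0,0]},{"slide": [0,-1.5,4.1],"rotation": [0,0,0]},{"slide": [0,-1.5,4.1],"rotation": [0,0,0]},{"slide": [0,0,0],"rotation": [0,0,0]}]}}

```text
time: 12.55
tool_pos: [0.5853, -0.1074, 0.0486]
tool_rot: [-0.568, 0.812, 0.109, -0.076]
contact_force: [-0.2, 0.4, 0.2]
gripper_width: 0.269
```

```bash
python3 t6.py
```

```text
12.55 q [-0.603  0.728  1.417  0.73   2.     0.638] p [ 0.5853 -0.1074  0.0486] F [-0.2  0.4  0.2] M [-0.43 -0.16 -0.02] g 0.269
rack [-151.     0.6   48.6] pitch 20.02 yaw -0.01 roll 0.02 Frack [np.float64(0.5), np.float64(0.1), np.float64(0.2)]
top yaw 104.78 rel -0.49 centre rack -65.6 -4.0 cost 180 2486
scene yaw 106.75 rel 1.48 centre rack -79.2 0.2 cost 2550 5905
```

View pics/scene8.png

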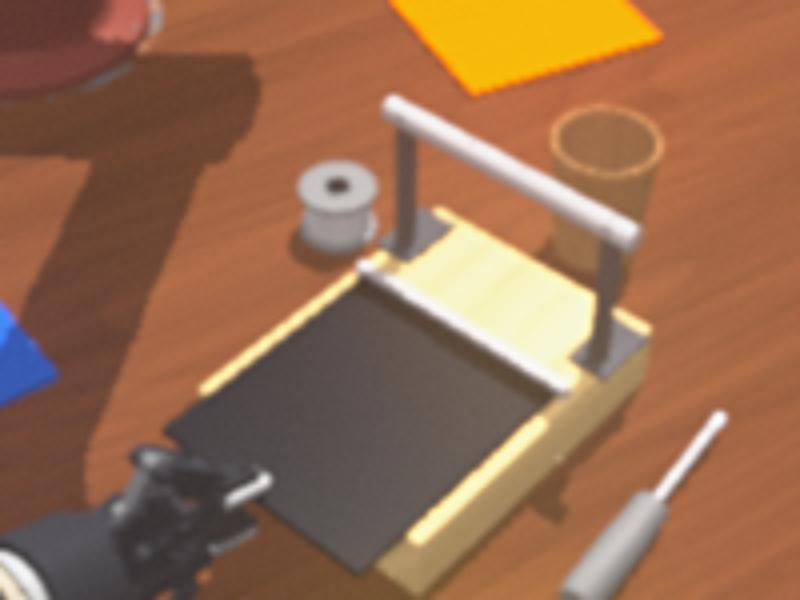

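Call:
{"op": "jog_arm", "data": {"increments": [{"slide": [0,-1.38,3.8],"rotation": [0,0,0]},{"slide": [0,-1.38,3.8],"rotation": [0,0,0]},{"slide": [0,-1.38,3.8],"rotation": [0,0,0]},{"slide": [0,-1.38,3.8],"rotation": [0,0,0]},{"slide": [0,0,0],"rotation": [0,0,0]},{"slide": [0,0,0],"rotation": [0,0,0]}]}}

```text
time: 13.25
tool_pos: [0.5813, -0.0924, 0.0486]
tool_rot: [-0.568, 0.812, 0.109, -0.076]
contact_force: [-0.2, -0.3, -0.0]
gripper_width: 0.269
```

```bash
python3 t6.py
```

```text
13.25 q [-0.59   0.709  1.448  0.738  1.983  0.638] p [ 0.5813 -0.0924  0.0486] F [-0.2 -0.3 -0. ] M [-0.42 -0.14 -0.08] g 0.269
rack [-135.6    0.5   48.6] pitch 20.04 yaw -0.04 roll 0.03 Frack [np.float64(-0.2), np.float64(0.2), np.float64(-0.0)]
top yaw 104.74 rel -0.53 centre rack -64.9 -4.0 cost 214 2449
scene yaw 106.5 rel 1.24 centre rack -79.2 0.1 cost 2342 5688
```

View pics/scene8.png

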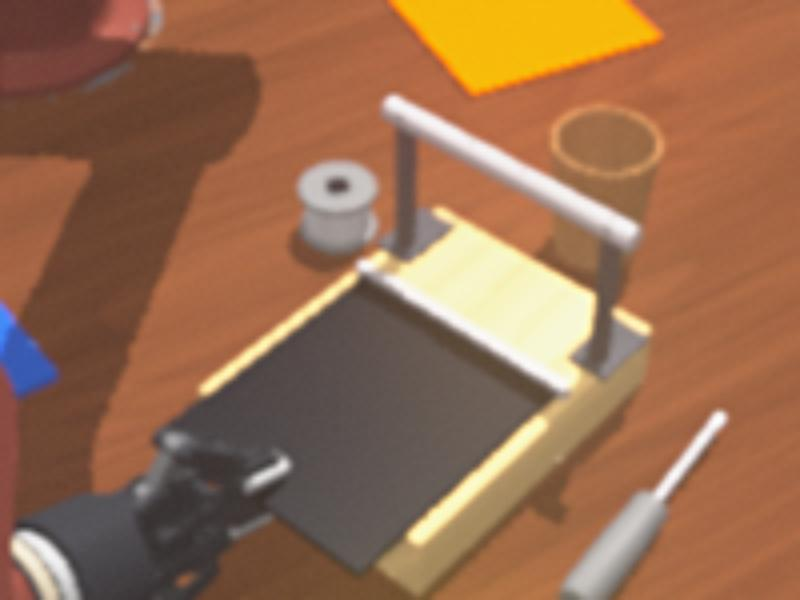

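Call:
{"op": "jog_arm", "data": {"increments": [{"slide": [0,-4.15,-0.29],"rotation": [0,0,0]},{"slide": [0,-2.08,-0.15],"rotation": [0,0,0]},{"slide": [0,-2.08,-0.15],"rotation": [0,0,0]},{"slide": [0,-2.08,-0.15],"rotation": [0,0,0]},{"slide": [0,-2.08,-0.15],"rotation": [0,0,0]},{"slide": [0,-2.08,-0.15],"rotation": [0,0,0]},{"slide": [0,-2.08,-0.15],"rotation": [0,0,0]},{"slide": [0,-2.08,-0.15],"rotation": [0,0,0]}]}}

```text
time: 14.12
tool_pos: [0.5801, -0.0879, 0.0668]
tool_rot: [-0.568, 0.812, 0.109, -0.076]
contact_force: [1.3, -3.6, -1.5]
gripper_width: 0.271
```

```bash
python3 t6.py
```

```text
14.12 q [-0.586  0.675  1.463  0.747  1.995  0.656] p [ 0.5801 -0.0879  0.0668] F [ 1.3 -3.6 -1.5] M [-1.04 -0.3   0.02] g 0.271
rack [-130.9    0.5   66.8] pitch 20.07 yaw -0.07 roll 0.04 Frack [np.float64(-3.8), np.float64(-0.3), np.float64(-1.5)]
top yaw 104.78 rel -0.48 centre rack -65.9 -4.8 cost 202 2477
scene yaw 104.22 rel -1.04 centre rack -77.3 3.9 cost 2494 5791
```

View pics/scene8.png

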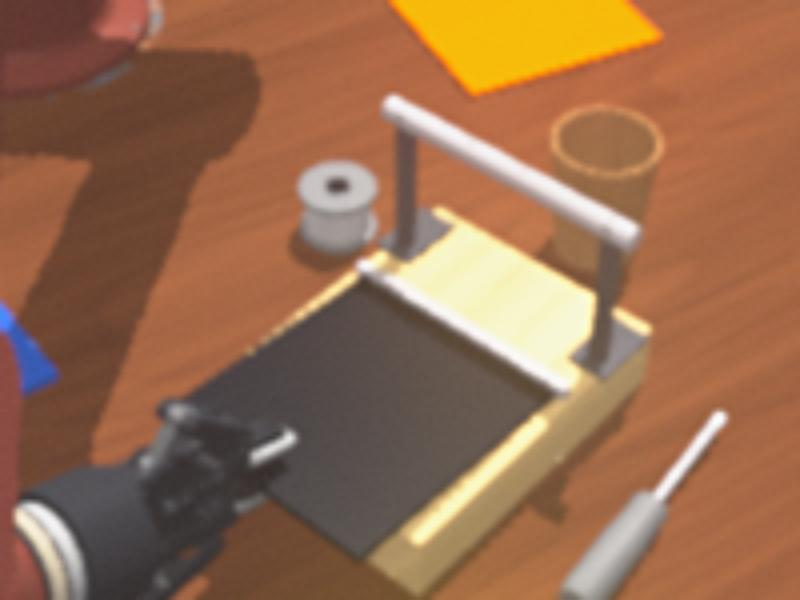

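Call:
{"op": "jog_arm", "data": {"increments": [{"slide": [0,-2.05,-0.3],"rotation": [0,0,0]},{"slide": [0,-2.05,-0.3],"rotation": [0,0,0]},{"slide": [0,-2.05,-0.3],"rotation": [0,0,0]},{"slide": [0,-2.05,-0.3],"rotation": [0,0,0]},{"slide": [0,-2.05,-0.3],"rotation": [0,0,0]},{"slide": [0,-2.05,-0.3],"rotation": [0,0,0]},{"slide": [0,-2.05,-0.3],"rotation": [0,0,0]},{"slide": [0,-2.05,-0.25],"rotation": [0,0,0]},{"slide": [0,-2.05,-0.25],"rotation": [0,0,0]},{"slide": [0,-2.05,-0.25],"rotation": [0,0,0]},{"slide": [0,-2.05,-0.2],"rotation": [0,0,0]},{"slide": [0,-2.05,-0.2],"rotation": [0,0,0]}]}}

```text
time: 15.32
tool_pos: [0.5787, -0.0826, 0.0911]
tool_rot: [-0.568, 0.812, 0.109, -0.076]
contact_force: [0.9, -3.2, -2.7]
gripper_width: 0.272
```

```bash
python3 t6.py
```

```text
15.32 q [-0.58   0.631  1.479  0.76   2.012  0.68 ] p [ 0.5787 -0.0826  0.0911] F [ 0.9 -3.2 -2.7] M [-0.92 -0.22 -0.02] g 0.272
rack [-125.3    0.5   91.1] pitch 20.05 yaw -0.06 roll 0.05 Frack [np.float64(-3.3), np.float64(-0.0), np.float64(-2.7)]
top yaw 105.83 rel 0.57 centre rack -66.2 -7.7 cost 194 2506
scene yaw 99.47 rel -5.8 centre rack -76.5 15.3 cost 2769 5930
```

View pics/scene8.png

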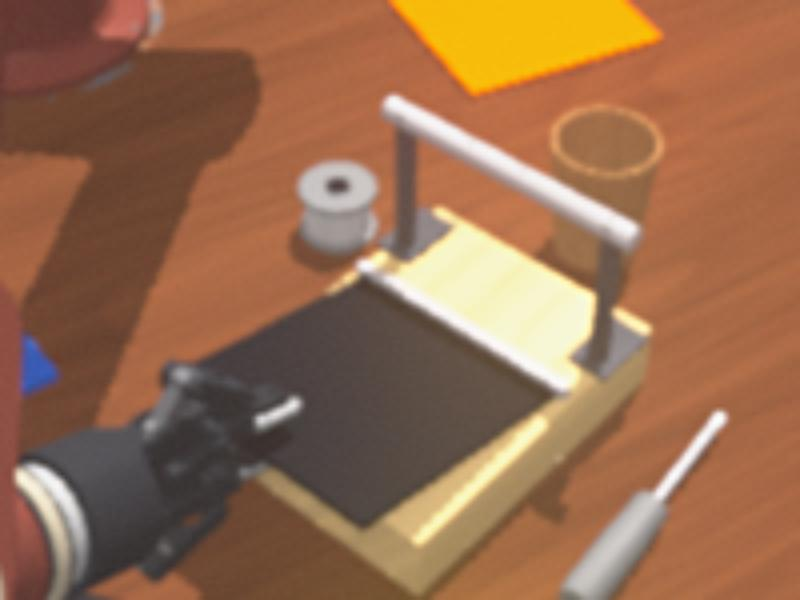

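Call:
{"op": "jog_arm", "data": {"increments": [{"slide": [0,-2.17,0],"rotation": [0,0,0]},{"slide": [0,-2.17,0],"rotation": [0,0,0]},{"slide": [0,-2.17,0],"rotation": [0,0,0]},{"slide": [0,-2.17,0],"rotation": [0,0,0]},{"slide": [0,-2.17,0],"rotation": [0,0,0]},{"slide": [0,-2.17,0],"rotation": [0,0,0]},{"slide": [0,-1.5,0],"rotation": [0,0,0]},{"slide": [0,0,0],"rotation": [0,0,0]}]}}

```text
time: 16.18
tool_pos: [0.5774, -0.0777, 0.105]
tool_rot: [-0.568, 0.812, 0.109, -0.076]
contact_force: [0.4, -2.3, -2.0]
gripper_width: 0.268
```

```bash
python3 t6.py
```

```text
16.18 q [-0.576  0.604  1.491  0.769  2.02   0.694] p [ 0.5774 -0.0777  0.105 ] F [ 0.4 -2.3 -2. ] M [-0.83 -0.17  0.  ] g 0.268
rack [-120.3    0.4  105. ] pitch 20.07 yaw -0.05 roll 0.06 Frack [np.float64(-2.3), np.float64(0.2), np.float64(-2.0)]
top yaw 106.29 rel 1.03 centre rack -65.6 -8.8 cost 197 2498
scene yaw 96.46 rel -8.8 centre rack -73.7 22.4 cost 1879 4122
```

View pics/scene8.png

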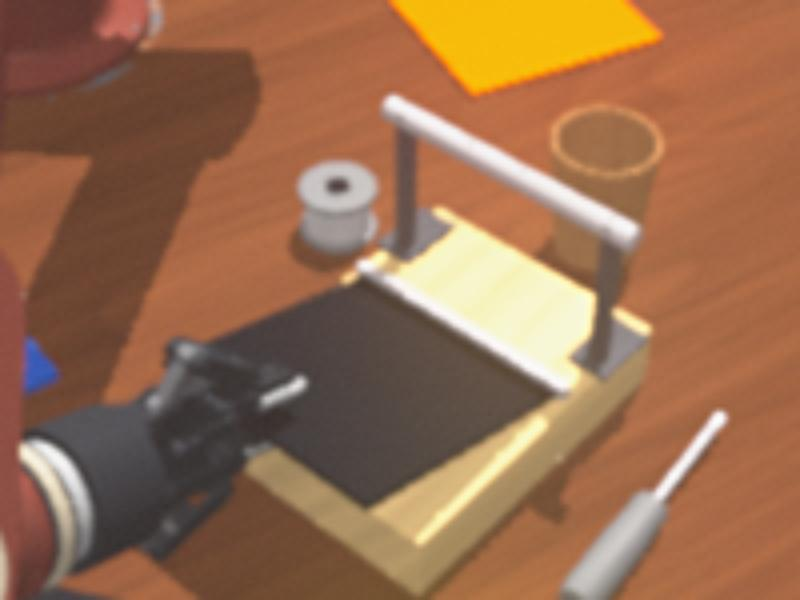

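View pics/top8.png

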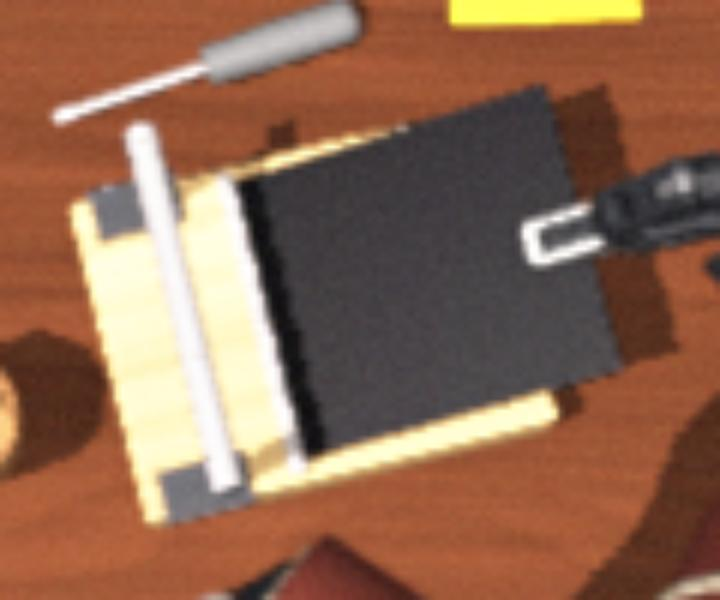

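Call:
{"op": "jog_arm", "data": {"increments": [{"slide": [0,0,0],"rotation": [0,0,0]},{"slide": [0,0,0],"rotation": [0,0,0]}], "fingers": 0.2}}

```text
time: 16.55
tool_pos: [0.5774, -0.0779, 0.1044]
tool_rot: [-0.568, 0.812, 0.109, -0.076]
contact_force: [1.4, -2.0, -2.1]
gripper_width: 0.2
```

Call:
{"op": "jog_arm", "data": {"increments": [{"slide": [0,0,0],"rotation": [0,0,0]},{"slide": [0,0,0],"rotation": [0,0,0]}], "fingers": 0.14}}

```text
time: 16.72
tool_pos: [0.5774, -0.0778, 0.1045]
tool_rot: [-0.568, 0.812, 0.109, -0.076]
contact_force: [0.6, -2.7, -1.6]
gripper_width: 0.143
```

Call:
{"op": "jog_arm", "data": {"increments": [{"slide": [0,0,0],"rotation": [0,0,0]},{"slide": [0,0,0],"rotation": [0,0,0]}], "fingers": 0.1}}

```text
time: 16.88
tool_pos: [0.5774, -0.0778, 0.1045]
tool_rot: [-0.568, 0.812, 0.109, -0.076]
contact_force: [-0.2, -3.3, -1.8]
gripper_width: 0.103
```

Call:
{"op": "jog_arm", "data": {"increments": [{"slide": [0,0,0],"rotation": [0,0,0]},{"slide": [0,0,0],"rotation": [0,0,0]},{"slide": [0,0,0],"rotation": [0,0,0]},{"slide": [0,0,0],"rotation": [0,0,0]},{"slide": [0,0,0],"rotation": [0,0,0]}], "fingers": 0.0}}

```text
time: 17.3
tool_pos: [0.5774, -0.0779, 0.1047]
tool_rot: [-0.568, 0.812, 0.109, -0.076]
contact_force: [0.3, -3.4, -0.5]
gripper_width: 0.059
```

```bash
python3 t6.py
```

```text
17.3 q [-0.576  0.605  1.491  0.769  2.02   0.694] p [ 0.5774 -0.0779  0.1047] F [ 0.3 -3.4 -0.5] M [-0.59 -0.14  0.07] g 0.059
rack [-120.5    0.5  104.7] pitch 20.05 yaw -0.06 roll 0.06 Frack [np.float64(-3.4), np.float64(0.6), np.float64(-0.5)]
top yaw 106.72 rel 1.46 centre rack -65.5 -9.7 cost 200 2486
scene yaw 97.61 rel -7.66 centre rack -73.5 24.4 cost 2026 3907
```

View pics/scene8.png

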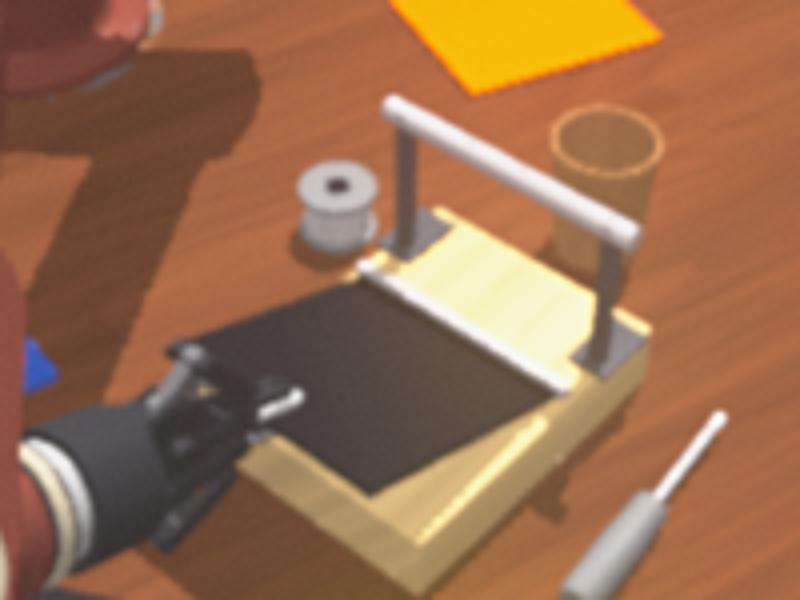

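View pics/top8.png

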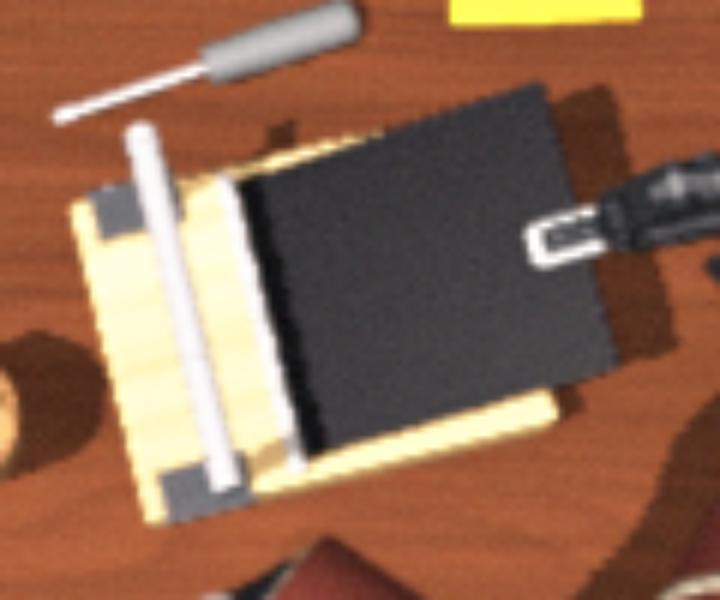

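```bash
cat > path.py <<'E'
from h import *
import sys
YL,ZL=2.2,153.5
def tcp(phi,press=0.,yl=YL,zl=ZL,s_end=4.7):
    f=np.radians(phi); zt=np.array([np.cos(f),-np.sin(f)]); yt=np.array([-np.sin(f),-np.cos(f)])
    if phi<=90:
        A=np.array([25-6*np.sin(f)-0.7*(phi-20)/70,50-press]); return A-yl*yt-zl*zt
    s=.7+(s_end-.7)*(phi-90)/20; A=np.array([25-s,50-press]); return A-(yl-6)*yt-zl*zt
def rows(phis,cur,ph0,yaw=None,**k):
    # slides in the frame before each row's rotation
    c=np.array(cur[:2]); ph=ph0; out=[]
    for p in phis:
        t=tcp(p,**k); f=np.radians(ph); zt=np.array([np.cos(f),-np.sin(f)]); yt=np.array([-np.sin(f),-np.cos(f)])
        d=t-c; out.append(([0,round(d@yt,2),round(d@zt,2)],[round(-(p-ph),3),0,0])); c=t; ph=p
    return out
if __name__=="__main__":
    p,R=pose(); r=rk(p); z=R.as_matrix()[:,2]; ph=np.degrees(np.arctan2(-z[2],z@RX)); print(ph,r, "ideal here",tcp(ph))
    import json
    phis=np.linspace(float(sys.argv[1]),float(sys.argv[2]),int(sys.argv[3]))
    rr=rows(phis,[r[0],r[2]],ph)
    print(json.dumps([{"slide":a,"rotation":b} for a,b in rr]))
E
python3 path.py 22 40 10
```

```text
20.051599799503467 [-120.51931519    0.46446117  104.66790487] ideal here [-120.49888579  104.6966191 ]
[{"slide": [0, -5.18, -0.02], "rotation": [-1.948, 0, 0]}, {"slide": [0, -5.28, -0.03], "rotation": [-2.0, 0, 0]}, {"slide": [0, -5.27, -0.02], "rotation": [-2.0, 0, 0]}, {"slide": [0, -5.27, -0.02], "rotation": [-2.0, 0, 0]}, {"slide": [0, -5.26, -0.01], "rotation": [-2.0, 0, 0]}, {"slide": [0, -5.26, -0.0], "rotation": [-2.0, 0, 0]}, {"slide": [0, -5.25, 0.0], "rotation": [-2.0, 0, 0]}, {"slide": [0, -5.25, 0.01], "rotation": [-2.0, 0, 0]}, {"slide": [0, -5.25, 0.02], "rotation": [-2.0, 0, 0]}, {"slide": [0, -5.24, 0.03], "rotation": [-2.0, 0, 0]}]
```

Call:
{"op": "jog_arm", "data": {"increments": [{"slide": [0,-5.25,-0.02],"rotation": [-2,0,0]},{"slide": [0,-5.26,-0.02],"rotation": [-2,0,0]},{"slide": [0,-5.26,-0.02],"rotation": [-2,0,0]},{"slide": [0,-5.26,-0.02],"rotation": [-2,0,0]},{"slide": [0,-5.26,-0.01],"rotation": [-2,0,0]},{"slide": [0,0,0],"rotation": [0,0,0]},{"slide": [0,0,0],"rotation": [0,0,0]}]}}

```text
time: 18.08
tool_pos: [0.5748, -0.0674, 0.1289]
tool_rot: [-0.495, 0.859, 0.115, -0.065]
contact_force: [3.1, -4.2, -0.5]
gripper_width: 0.054
```

```bash
python3 t6.py; python3 path.py 32 50 10
```

```text
18.08 q [-0.546  0.469  1.548  0.69   1.928  0.724] p [ 0.5748 -0.0674  0.1289] F [ 3.1 -4.2 -0.5] M [-0.54 -0.24 -0.21] g 0.054
rack [-109.7    0.2  128.9] pitch 30.09 yaw -0.09 roll 0.1 Frack [np.float64(-4.9), np.float64(-1.9), np.float64(-0.5)]
top yaw 109.91 rel 4.65 centre rack -61.5 -12.3 cost 285 2403
scene yaw 79.72 rel -25.54 centre rack -74.6 62.7 cost 1500 3028
29.97621265838374 [-110.06003419    0.29888752  128.31198469] ideal here [-109.96514781  128.60051555]
[{"slide": [0, -5.62, -0.06], "rotation": [-2.024, 0, 0]}, {"slide": [0, -5.25, 0.0], "rotation": [-2.0, 0, 0]}, {"slide": [0, -5.25, 0.01], "rotation": [-2.0, 0, 0]}, {"slide": [0, -5.25, 0.02], "rotation": [-2.0, 0, 0]}, {"slide": [0, -5.24, 0.03], "rotation": [-2.0, 0, 0]}, {"slide": [0, -5.24, 0.03], "rotation": [-2.0, 0, 0]}, {"slide": [0, -5.24, 0.04], "rotation": [-2.0, 0, 0]}, {"slide": [0, -5.24, 0.05], "rotation": [-2.0, 0, 0]}, {"slide": [0, -5.24, 0.06], "rotation": [-2.0, 0, 0]}, {"slide": [0, -5.24, 0.06], "rotation": [-2.0, 0, 0]}]
```

View pics/scene8.png

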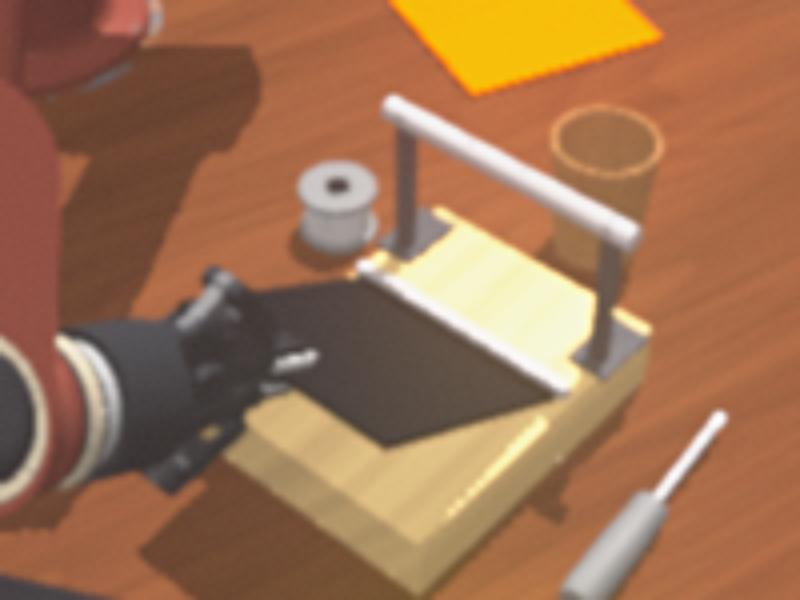

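Call:
{"op": "jog_arm", "data": {"increments": [{"slide": [0,-5.4,-0.2],"rotation": [-2,0,0]},{"slide": [0,-5.2,-0.1],"rotation": [-2,0,0]},{"slide": [0,-5.2,-0.1],"rotation": [-2,0,0]},{"slide": [0,-5.2,-0.08],"rotation": [-2,0,0]},{"slide": [0,-5.2,-0.06],"rotation": [-2,0,0]},{"slide": [0,-5.2,-0.05],"rotation": [-2,0,0]},{"slide": [0,-5.2,0],"rotation": [-2,0,0]},{"slide": [0,-5.22,0.05],"rotation": [-2,0,0]},{"slide": [0,-5.22,0.06],"rotation": [-2,0,0]},{"slide": [0,-5.22,0.06],"rotation": [-2,0,0]},{"slide": [0,0,0],"rotation": [0,0,0]}]}}

```text
time: 19.2
tool_pos: [0.5658, -0.0354, 0.1697]
tool_rot: [-0.337, 0.932, 0.126, -0.045]
contact_force: [0.4, -2.1, -2.5]
gripper_width: 0.058
```

```bash
python3 t6.py|head -2; python3 path.py 52 70 10
```

```text
19.2 q [-0.442  0.208  1.661  0.516  1.744  0.827] p [ 0.5658 -0.0354  0.1697] F [ 0.4 -2.1 -2.5] M [-0.74 -0.28 -0.04] g 0.058
rack [-76.5   0.5 169.7] pitch 50.22 yaw -0.01 roll 0.06 Frack [np.float64(-2.1), np.float64(0.2), np.float64(-2.5)]
50.00671917756487 [-77.56613237   0.65055205 168.75582867] ideal here [-76.86543018 169.01332726]
[{"slide": [0, -5.92, 0.33], "rotation": [-1.993, 0, 0]}, {"slide": [0, -5.24, 0.08], "rotation": [-2.0, 0, 0]}, {"slide": [0, -5.24, 0.09], "rotation": [-2.0, 0, 0]}, {"slide": [0, -5.24, 0.1], "rotation": [-2.0, 0, 0]}, {"slide": [0, -5.25, 0.1], "rotation": [-2.0, 0, 0]}, {"slide": [0, -5.25, 0.11], "rotation": [-2.0, 0, 0]}, {"slide": [0, -5.25, 0.12], "rotation": [-2.0, 0, 0]}, {"slide": [0, -5.26, 0.12], "rotation": [-2.0, 0, 0]}, {"slide": [0, -5.26, 0.13], "rotation": [-2.0, 0, 0]}, {"slide": [0, -5.27, 0.13], "rotation": [-2.0, 0, 0]}]
```

View pics/scene8.png

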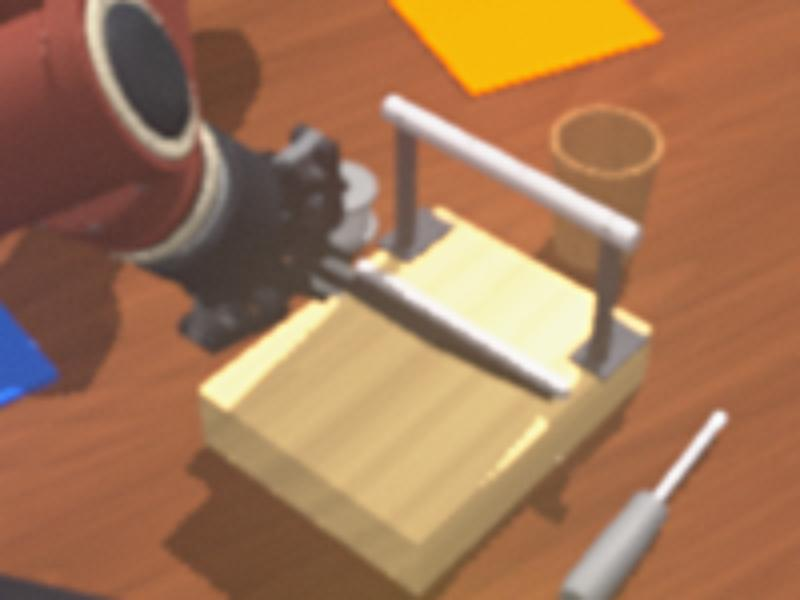

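Call:
{"op": "jog_arm", "data": {"increments": [{"slide": [0,-5.3,0.08],"rotation": [-2,0,0]},{"slide": [0,-5.24,0.08],"rotation": [-2,0,0]},{"slide": [0,-5.24,0.09],"rotation": [-2,0,0]},{"slide": [0,-5.24,0.1],"rotation": [-2,0,0]},{"slide": [0,-5.25,0.1],"rotation": [-2,0,0]},{"slide": [0,-5.25,0.11],"rotation": [-2,0,0]},{"slide": [0,-5.25,0.12],"rotation": [-2,0,0]},{"slide": [0,-5.26,0.12],"rotation": [-2,0,0]},{"slide": [0,-5.26,0.13],"rotation": [-2,0,0]},{"slide": [0,-5.27,0.13],"rotation": [-2,0,0]},{"slide": [0,0,0],"rotation": [0,0,0]},{"slide": [0,0,0],"rotation": [0,0,0]}]}}

```text
time: 20.4
tool_pos: [0.5538, 0.0079, 0.1951]
tool_rot: [-0.171, 0.976, 0.131, -0.023]
contact_force: [0.0, -0.6, -2.9]
gripper_width: 0.059
```

```bash
python3 t6.py|head -2; python3 path.py 72 90 10
```

```text
20.4 q [-0.271 -0.004  1.76   0.297  1.568  1.005] p [0.5538 0.0079 0.1951] F [ 0.  -0.6 -2.9] M [-0.43 -0.13  0.04] g 0.059
rack [-31.5   0.6 195.1] pitch 70.13 yaw -0.03 roll 0.04 Frack [np.float64(-0.6), np.float64(0.2), np.float64(-2.9)]
70.00590610629305 [-32.32655628   0.64721288 194.79869359] ideal here [-31.556248  195.0004595]
[{"slide": [0, -6.05, 0.21], "rotation": [-1.994, 0, 0]}, {"slide": [0, -5.28, 0.15], "rotation": [-2.0, 0, 0]}, {"slide": [0, -5.28, 0.15], "rotation": [-2.0, 0, 0]}, {"slide": [0, -5.29, 0.15], "rotation": [-2.0, 0, 0]}, {"slide": [0, -5.3, 0.16], "rotation": [-2.0, 0, 0]}, {"slide": [0, -5.3, 0.16], "rotation": [-2.0, 0, 0]}, {"slide": [0, -5.31, 0.16], "rotation": [-2.0, 0, 0]}, {"slide": [0, -5.32, 0.17], "rotation": [-2.0, 0, 0]}, {"slide": [0, -5.32, 0.17], "rotation": [-2.0, 0, 0]}, {"slide": [0, -5.33, 0.17], "rotation": [-2.0, 0, 0]}]
```

View pics/scene8.png

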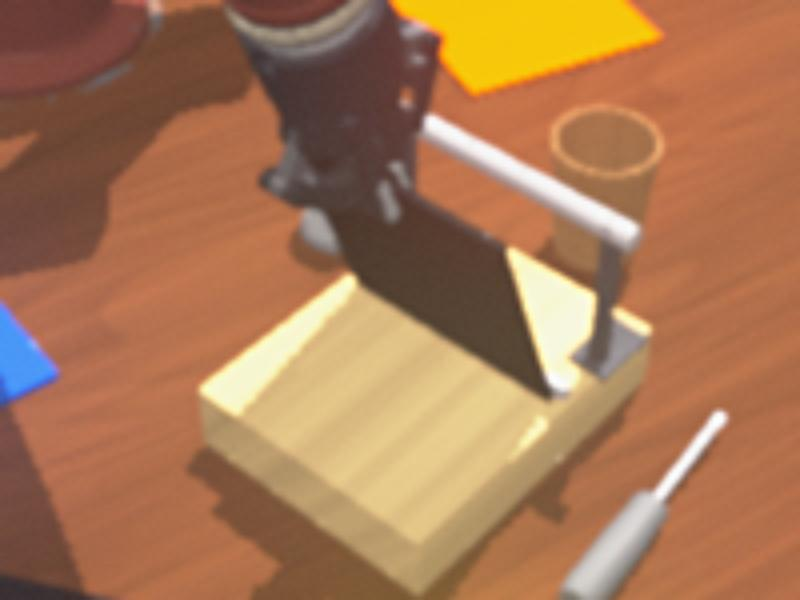

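View pics/top8.png

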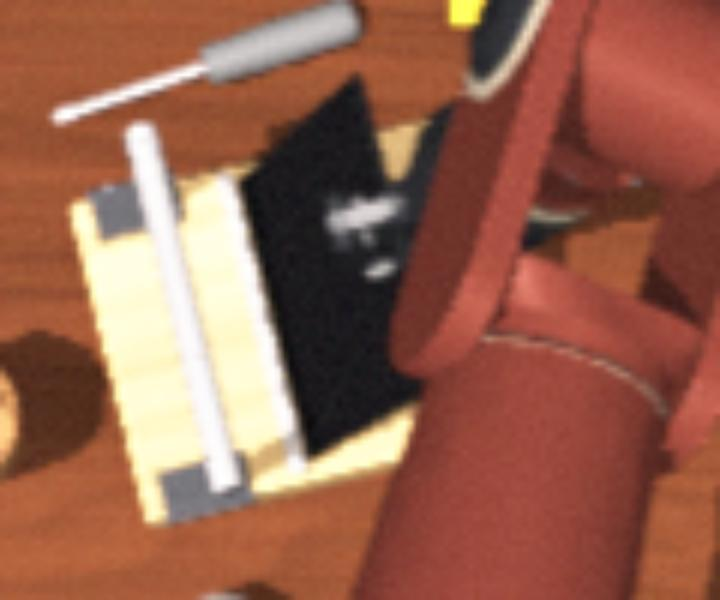

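Call:
{"op": "jog_arm", "data": {"increments": [{"slide": [0,-5.3,0.15],"rotation": [-2,0,0]},{"slide": [0,-5.28,0.17],"rotation": [-2,0,0]},{"slide": [0,-5.28,0.17],"rotation": [-2,0,0]},{"slide": [0,-5.29,0.17],"rotation": [-2,0,0]},{"slide": [0,-5.3,0.18],"rotation": [-2,0,0]},{"slide": [0,-5.3,0.18],"rotation": [-2,0,0]},{"slide": [0,-5.31,0.18],"rotation": [-2,0,0]},{"slide": [0,-5.32,0.18],"rotation": [-2,0,0]},{"slide": [0,-5.32,0.18],"rotation": [-2,0,0]},{"slide": [0,-5.33,0.18],"rotation": [-2,0,0]},{"slide": [0,0,0],"rotation": [0,0,0]},{"slide": [0,0,0],"rotation": [0,0,0]}]}}

```text
time: 21.6
tool_pos: [0.5403, 0.058, 0.2032]
tool_rot: [-0.0, 0.991, 0.133, 0.0]
contact_force: [-0.8, 0.9, -4.2]
gripper_width: 0.057
```

```bash
python3 t6.py|head -2; python3 path.py 91 110 20
```

```text
21.6 q [-3.000e-02 -1.240e-01  1.832e+00  1.000e-03  1.433e+00  1.274e+00] p [0.5403 0.058  0.2032] F [-0.8  0.9 -4.2] M [0.27 0.08 0.04] g 0.057
rack [ 20.4   0.5 203.2] pitch 89.96 yaw -0.01 roll 0.01 Frack [np.float64(1.0), np.float64(0.5), np.float64(-4.2)]
90.0088626458705 [ 19.43822224   0.48713316 203.18075702] ideal here [ 20.52197126 203.50058596]
[{"slide": [0, -3.54, -0.36], "rotation": [-0.991, 0, 0]}, {"slide": [0, -2.48, -0.04], "rotation": [-1.0, 0, 0]}, {"slide": [0, -2.48, -0.04], "rotation": [-1.0, 0, 0]}, {"slide": [0, -2.48, -0.03], "rotation": [-1.0, 0, 0]}, {"slide": [0, -2.48, -0.03], "rotation": [-1.0, 0, 0]}, {"slide": [0, -2.48, -0.03], "rotation": [-1.0, 0, 0]}, {"slide": [0, -2.48, -0.02], "rotation": [-1.0, 0, 0]}, {"slide": [0, -2.48, -0.02], "rotation": [-1.0, 0, 0]}, {"slide": [0, -2.48, -0.02], "rotation": [-1.0, 0, 0]}, {"slide": [0, -2.48, -0.01], "rotation": [-1.0, 0, 0]}, {"slide": [0, -2.48, -0.01], "rotation": [-1.0, 0, 0]}, {"slide": [0, -2.48, -0.0], "rotation": [-1.0, 0, 0]}, {"slide": [0, -2.48, -0.0], "rotation": [-1.0, 0, 0]}, {"slide": [0, -2.48, 0.0], "rotation": [-1.0, 0, 0]}, {"slide": [0, -2.49, 0.01], "rotation": [-1.0, 0, 0]}, {"slide": [0, -2.49, 0.01], "rotation": [-1.0, 0, 0]}, {"slide": [0, -2.49, 0.01], "rotation": [-1.0, 0, 0]}, {"slide": [0, -2.49, 0.02], "rotation": [-1.0, 0, 0]}, {"slide": [0, -2.49, 0.02], "rotation": [-1.0, 0, 0]}, {"slide": [0, -2.49, 0.02], "rotation": [-1.0, 0, 0]}]
```

View pics/scene8.png

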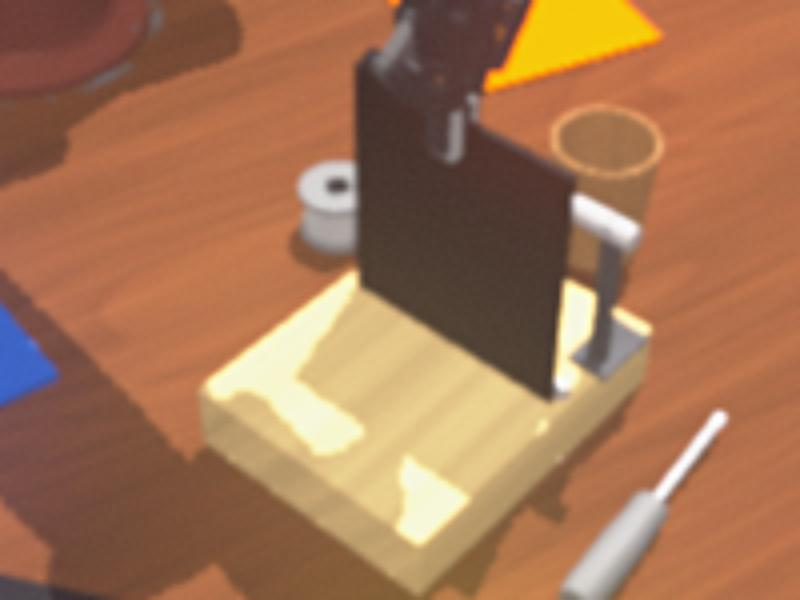

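View pics/top8.png

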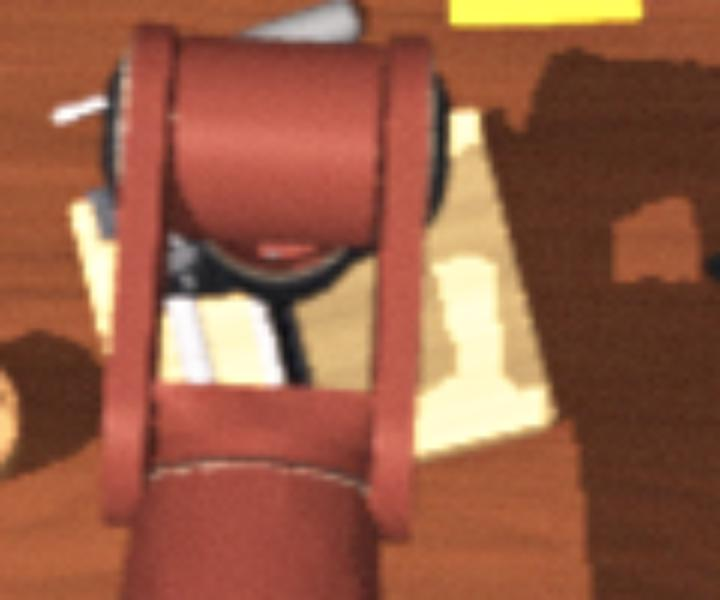

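Call:
{"op": "jog_arm", "data": {"increments": [{"slide": [0,0,0.3],"rotation": [0,0,0]},{"slide": [0,0,0.3],"rotation": [0,0,0]},{"slide": [0,0,0],"rotation": [0,0,0]}]}}

```text
time: 22.05
tool_pos: [0.5405, 0.0573, 0.2031]
tool_rot: [0.0, 0.991, 0.132, 0.0]
contact_force: [-0.9, 1.9, -1.6]
gripper_width: 0.059
```

```bash
python3 -c "
from h import *
st()
import numpy as np
for i in range(3):
    optics.grab_frame('top'); print(state()['contact_force'].round(2))"
```

```text
22.05 q [-3.100e-02 -1.240e-01  1.833e+00 -1.000e-03  1.432e+00  1.275e+00] p [0.5405 0.0573 0.2031] F [-0.9  1.9 -1.6] M [0.03 0.23 0.03] g 0.059
rack [ 19.6   0.4 203.1] pitch 90.06 yaw -0.04 roll 0.04 Frack [np.float64(2.1), np.float64(0.4), np.float64(-1.6)]
[-1.87  0.05 -2.16]
[-1.07 -0.54 -1.59]
[-1.8  -0.91 -0.1 ]
```

Call:
{"op": "jog_arm", "data": {"increments": [{"slide": [0,-2.52,-0.03],"rotation": [-1,0,0]},{"slide": [0,-2.52,-0.03],"rotation": [-1,0,0]},{"slide": [0,-2.52,-0.03],"rotation": [-1,0,0]},{"slide": [0,-2.52,-0.03],"rotation": [-1,0,0]},{"slide": [0,-2.52,-0.03],"rotation": [-1,0,0]},{"slide": [0,-2.52,-0.02],"rotation": [-1,0,0]},{"slide": [0,-2.52,-0.02],"rotation": [-1,0,0]},{"slide": [0,-2.52,-0.02],"rotation": [-1,0,0]},{"slide": [0,-2.52,-0.01],"rotation": [-1,0,0]},{"slide": [0,-2.52,-0.01],"rotation": [-1,0,0]},{"slide": [0,0,0],"rotation": [0,0,0]},{"slide": [0,0,0],"rotation": [0,0,0]}]}}

```text
time: 23.2
tool_pos: [0.5339, 0.0824, 0.2013]
tool_rot: [0.087, 0.987, 0.132, 0.012]
contact_force: [-1.7, 0.9, 0.8]
gripper_width: 0.056
```

```bash
python3 t6.py|head -2; python3 path.py 101 110 10|head -1
```

```text
23.2 q [ 0.105 -0.136  1.854 -0.176  1.397  1.438] p [0.5339 0.0824 0.2013] F [-1.7  0.9  0.8] M [ 0.36  0.32 -0.08] g 0.056
rack [ 45.6   0.3 201.3] pitch 100.06 yaw -0.05 roll 0.06 Frack [np.float64(1.3), np.float64(1.4), np.float64(0.8)]
100.01815107623828 [ 45.14949933   0.26801929 201.33140882] ideal here [ 45.25719291 201.82058688]
```

View pics/scene8.png

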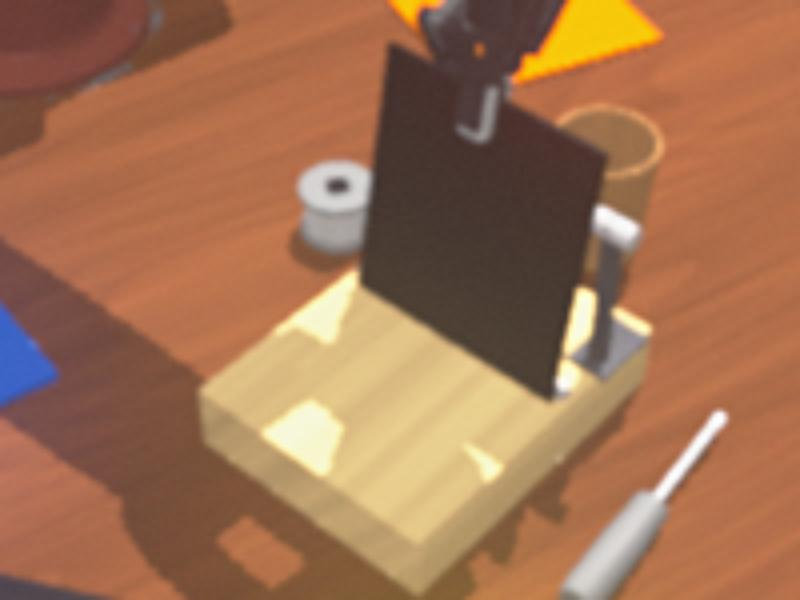

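Call:
{"op": "jog_arm", "data": {"increments": [{"slide": [0,-2.49,-0.08],"rotation": [-1,0,0]},{"slide": [0,-2.49,-0.08],"rotation": [-1,0,0]},{"slide": [0,-2.49,-0.06],"rotation": [-1,0,0]},{"slide": [0,-2.49,0],"rotation": [-1,0,0]},{"slide": [0,-2.49,0.01],"rotation": [-1,0,0]},{"slide": [0,-2.49,0.01],"rotation": [-1,0,0]},{"slide": [0,0,0],"rotation": [0,0,0]},{"slide": [0,0,0],"rotation": [0,0,0]}]}}

```text
time: 24.07
tool_pos: [0.5299, 0.0964, 0.1977]
tool_rot: [0.139, 0.981, 0.132, 0.019]
contact_force: [0.3, 0.7, -1.6]
gripper_width: 0.054
```

```bash
python3 t6.py|head -2; python3 path.py 107 110 4|head -1
```

```text
24.07 q [ 0.185 -0.126  1.862 -0.284  1.389  1.539] p [0.5299 0.0964 0.1977] F [ 0.3  0.7 -1.6] M [ 0.1  -0.17 -0.02] g 0.054
rack [ 60.1   0.4 197.7] pitch 106.08 yaw -0.03 roll 0.03 Frack [np.float64(0.6), np.float64(-0.5), np.float64(-1.6)]
106.03278047879495 [ 59.70486966   0.39474426 197.88835184] ideal here [ 59.83599599 198.57895093]
```

View pics/scene8.png

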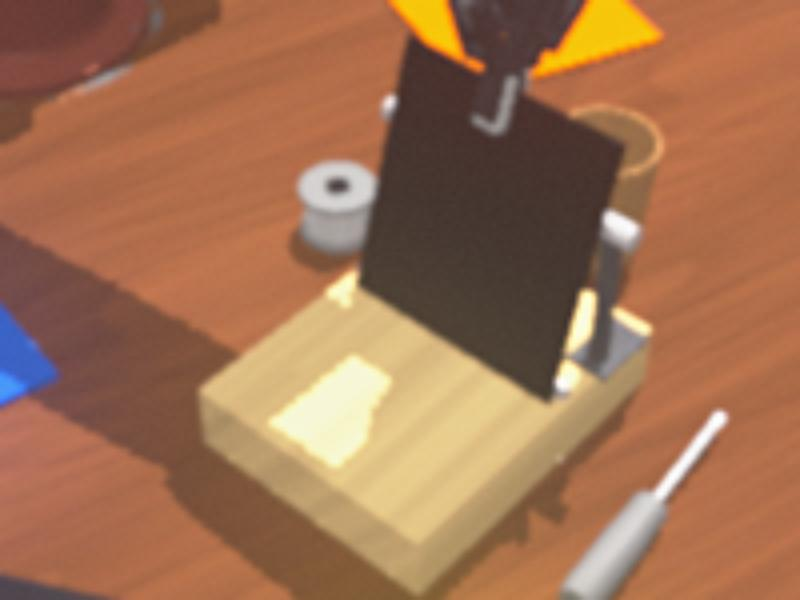

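Call:
{"op": "jog_arm", "data": {"increments": [{"slide": [0,-1.25,0.01],"rotation": [-0.5,0,0]},{"slide": [0,-1.25,0.01],"rotation": [-0.5,0,0]},{"slide": [0,-1.25,0.01],"rotation": [-0.5,0,0]},{"slide": [0,-1.25,0.01],"rotation": [-0.5,0,0]},{"slide": [0,0,0],"rotation": [0,0,0]},{"slide": [0,0,0],"rotation": [0,0,0]}]}}

```text
time: 24.77
tool_pos: [0.5287, 0.1008, 0.1964]
tool_rot: [0.156, 0.979, 0.131, 0.021]
contact_force: [0.4, 1.2, -2.8]
gripper_width: 0.061
```

```bash
python3 t6.py|head -2; python3 path.py 109 110 4|head -1
```

```text
24.77 q [ 0.211 -0.12   1.864 -0.32   1.389  1.573] p [0.5287 0.1008 0.1964] F [ 0.4  1.2 -2.8] M [ 0.32 -0.11  0.02] g 0.061
rack [ 64.8   0.4 196.4] pitch 108.06 yaw -0.02 roll 0.03 Frack [np.float64(1.0), np.float64(-0.7), np.float64(-2.8)]
108.03887396650532 [ 64.57667778   0.37672631 196.50127189] ideal here [ 64.61215489 197.13167496]
```

Call:
{"op": "jog_arm", "data": {"increments": [{"slide": [0,-1.25,0.01],"rotation": [-0.5,0,0]},{"slide": [0,-1.25,0.01],"rotation": [-0.5,0,0]},{"slide": [0,0,0],"rotation": [0,0,0]},{"slide": [0,0,0],"rotation": [0,0,0]}]}}

```text
time: 25.3
tool_pos: [0.5281, 0.1031, 0.1957]
tool_rot: [0.164, 0.977, 0.131, 0.022]
contact_force: [0.0, 0.7, -1.1]
gripper_width: 0.059
```

```bash
python3 t6.py|head -2; python3 path.py 109 110 4|head -1
```

```text
25.3 q [ 0.224 -0.117  1.865 -0.338  1.389  1.59 ] p [0.5281 0.1031 0.1957] F [ 0.   0.7 -1.1] M [ 0.4  -0.03  0.06] g 0.059
rack [ 67.1   0.4 195.7] pitch 109.06 yaw -0.03 roll 0.04 Frack [np.float64(0.7), np.float64(-0.2), np.float64(-1.1)]
109.04691592675762 [ 66.94074051   0.38589437 195.73947394] ideal here [ 66.99219909 196.33623217]
```

View pics/scene8.png

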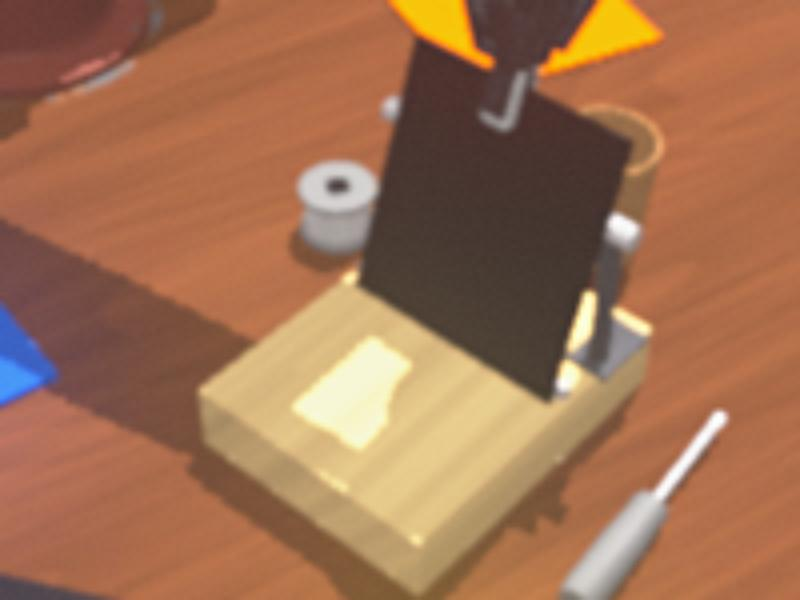

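View pics/top8.png

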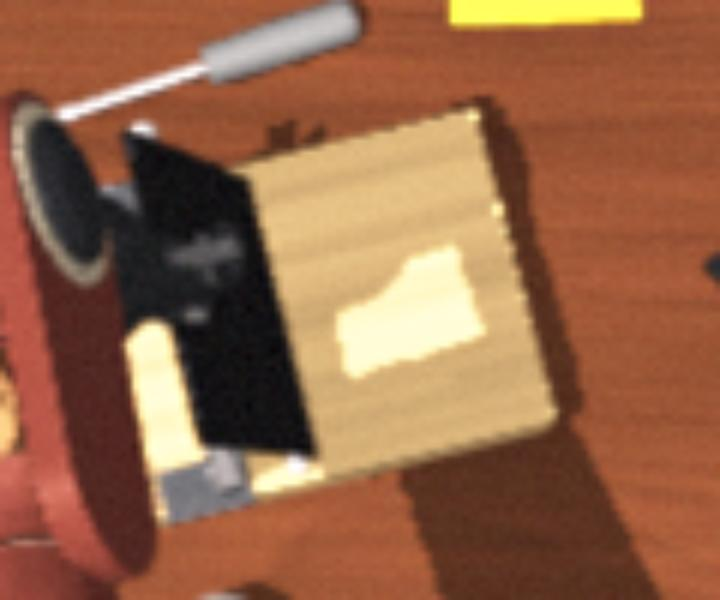

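Call:
{"op": "jog_arm", "data": {"increments": [{"slide": [0,-1.25,0.01],"rotation": [-0.5,0,0]},{"slide": [0,0,0],"rotation": [0,0,0]},{"slide": [0,0,0],"rotation": [0,0,0]}]}}

```text
time: 25.75
tool_pos: [0.5278, 0.1041, 0.1953]
tool_rot: [0.168, 0.977, 0.13, 0.023]
contact_force: [-0.2, 0.4, -0.9]
gripper_width: 0.056
```

Call:
{"op": "jog_arm", "data": {"increments": [{"slide": [0,-1.25,0.01],"rotation": [-0.5,0,0]},{"slide": [0,0,0],"rotation": [0,0,0]},{"slide": [0,0,0],"rotation": [0,0,0]}]}}

```text
time: 26.0
tool_pos: [0.5275, 0.1048, 0.1947]
tool_rot: [0.173, 0.976, 0.13, 0.023]
contact_force: [0.1, -0.8, -2.6]
gripper_width: 0.063
```

```bash
python3 t6.py|head -2; python3 path.py 109 110 4|head -1
```

```text
26.0 q [ 0.237 -0.113  1.866 -0.357  1.39   1.607] p [0.5275 0.1048 0.1947] F [ 0.1 -0.8 -2.6] M [-0.04 -0.09  0.1 ] g 0.063
rack [ 68.9   0.6 194.7] pitch 110.13 yaw 0.01 roll 0.01 Frack [np.float64(-0.8), np.float64(0.1), np.float64(-2.6)]
110.09674233728951 [ 68.89423605   0.56885429 194.64659108] ideal here [ 69.45558618 195.45967071]
```

Call:
{"op": "jog_arm", "data": {"increments": [{"slide": [0,-0.8,0],"rotation": [-0.3,0,0]},{"slide": [0,0,0],"rotation": [0,0,0]},{"slide": [0,0,0],"rotation": [0,0,0]}]}}

```text
time: 26.45
tool_pos: [0.5274, 0.1051, 0.1946]
tool_rot: [0.176, 0.975, 0.13, 0.024]
contact_force: [1.5, -4.5, -3.0]
gripper_width: 0.058
```

```bash
python3 t6.py|head -2;python3 t6.py|head -2; python3 path.py 109 110 4|head -1
```

```text
26.45 q [ 0.24  -0.111  1.866 -0.363  1.39   1.612] p [0.5274 0.1051 0.1946] F [ 1.5 -4.5 -3. ] M [-0.59 -0.23  0.1 ] g 0.058
rack [ 69.2   0.5 194.6] pitch 110.47 yaw 0.01 roll 0.01 Frack [np.float64(-4.7), np.float64(-0.2), np.float64(-3.0)]
26.65 q [ 0.24  -0.112  1.866 -0.363  1.39   1.612] p [0.5274 0.1051 0.1946] F [ 1.8 -5.6 -3. ] M [-0.57 -0.2   0.09] g 0.059
rack [ 69.2   0.5 194.6] pitch 110.46 yaw 0.01 roll 0.01 Frack [np.float64(-5.9), np.float64(-0.2), np.float64(-3.0)]
110.46619996456593 [ 69.1931241   0.5260676 194.5964834] ideal here [ 70.31862643 195.13955644]
```

View pics/scene8.png

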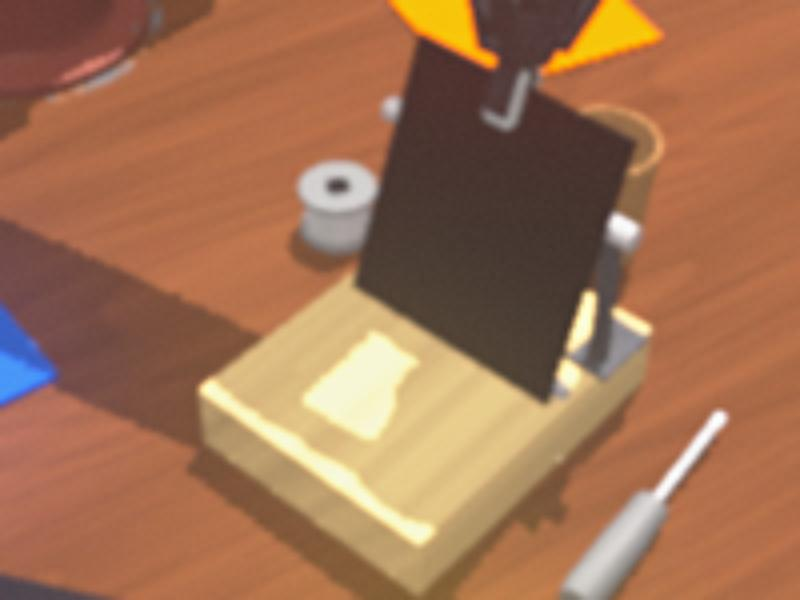

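View pics/top8.png

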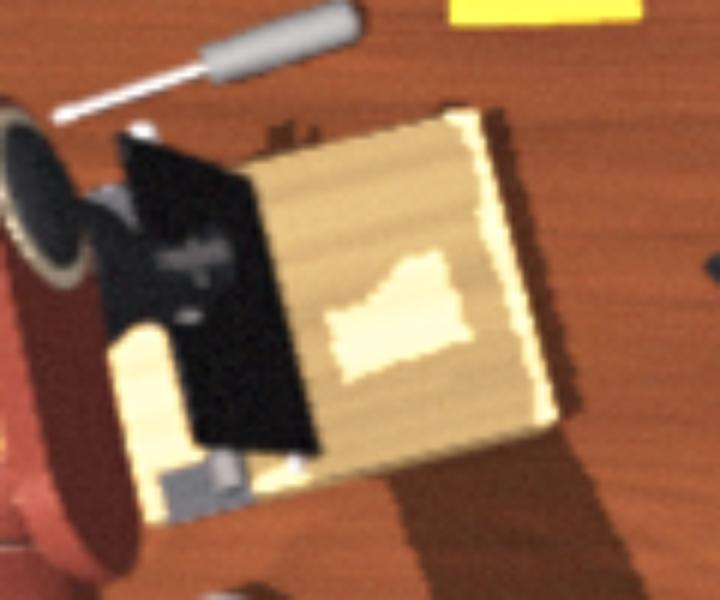

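Call:
{"op": "jog_arm", "data": {"increments": [{"slide": [0,0.65,0],"rotation": [0.25,0,0]},{"slide": [0,0.65,0],"rotation": [0.25,0,0]},{"slide": [0,0,0],"rotation": [0,0,0]},{"slide": [0,0,0],"rotation": [0,0,0]}]}}

```text
time: 27.18
tool_pos: [0.5275, 0.1047, 0.1949]
tool_rot: [0.171, 0.976, 0.13, 0.023]
contact_force: [-0.1, -1.9, -3.5]
gripper_width: 0.056
```

```bash
python3 t6.py|head -2;python3 t6.py|head -2; python3 path.py 109 110 4|head -1
```

```text
27.18 q [ 0.234 -0.114  1.865 -0.352  1.39   1.604] p [0.5275 0.1047 0.1949] F [-0.1 -1.9 -3.5] M [-0.12 -0.08  0.07] g 0.056
rack [ 68.8   0.5 194.9] pitch 109.83 yaw -0.01 roll 0.03 Frack [np.float64(-1.8), np.float64(0.6), np.float64(-3.5)]
27.38 q [ 0.234 -0.114  1.865 -0.352  1.39   1.604] p [0.5276 0.1047 0.1949] F [ 1.2 -2.6 -4.4] M [-0.16 -0.06  0.07] g 0.06
rack [ 68.8   0.5 194.9] pitch 109.85 yaw -0.01 roll 0.03 Frack [np.float64(-2.8), np.float64(-0.5), np.float64(-4.4)]
109.84989512756513 [ 68.84864303   0.49549566 194.90081692] ideal here [ 68.87781779 195.67018029]
```

Call:
{"op": "jog_arm", "data": {"increments": [{"slide": [0,0,0.3],"rotation": [0,0,0]},{"slide": [0,0,0.3],"rotation": [0,0,0]},{"slide": [0,0,0],"rotation": [0,0,0]},{"slide": [0,0,0],"rotation": [0,0,0]}]}}

```text
time: 27.92
tool_pos: [0.5277, 0.1047, 0.1948]
tool_rot: [0.171, 0.976, 0.13, 0.023]
contact_force: [-1.2, -0.4, -1.2]
gripper_width: 0.055
```

```bash
python3 t6.py|head -2;python3 t6.py|head -2; python3 path.py 109 110 4|head -1
```

```text
27.92 q [ 0.234 -0.114  1.865 -0.352  1.389  1.604] p [0.5277 0.1047 0.1948] F [-1.2 -0.4 -1.2] M [-0.08  0.25 -0.09] g 0.055
rack [ 68.8   0.4 194.8] pitch 109.84 yaw -0.03 roll 0.05 Frack [np.float64(-0.1), np.float64(1.3), np.float64(-1.2)]
28.12 q [ 0.234 -0.114  1.865 -0.352  1.389  1.604] p [0.5277 0.1047 0.1949] F [-2.5 -0.8 -0.2] M [-0.03  0.35 -0.16] g 0.061
rack [ 68.8   0.3 194.9] pitch 109.84 yaw -0.04 roll 0.06 Frack [np.float64(-0.1), np.float64(2.6), np.float64(-0.2)]
109.84622253957005 [ 68.68830111   0.27231891 194.87301801] ideal here [ 68.86921493 195.67329184]
```

View pics/scene8.png

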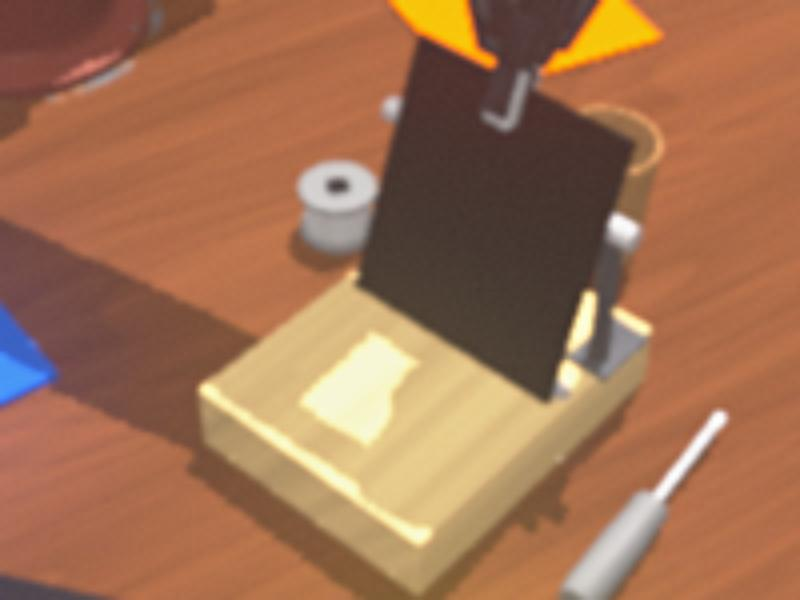

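View pics/top8.png

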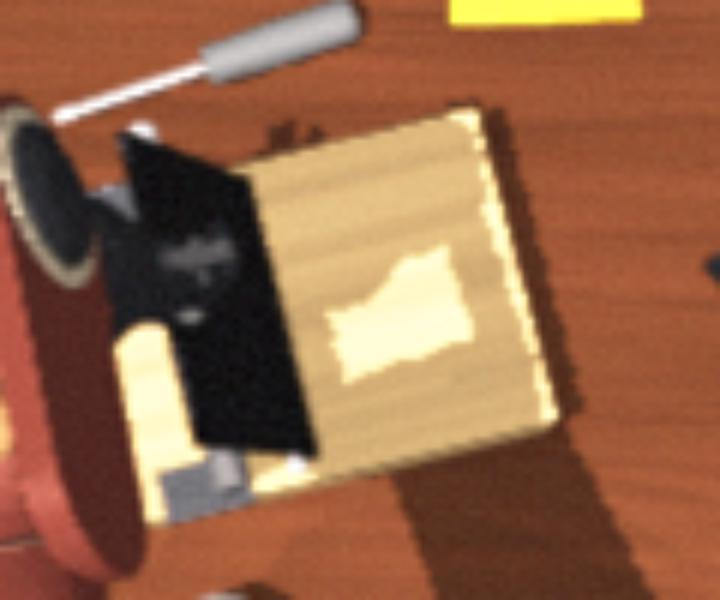

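Call:
{"op": "jog_arm", "data": {"increments": [{"slide": [0,0,0],"rotation": [0,0,0]},{"slide": [0,0,0],"rotation": [0,0,0]},{"slide": [0,0,0],"rotation": [0,0,0]}], "fingers": 0.09}}

```text
time: 28.57
tool_pos: [0.5281, 0.1047, 0.1946]
tool_rot: [0.171, 0.976, 0.13, 0.024]
contact_force: [0.1, -0.8, 0.4]
gripper_width: 0.086
```

Call:
{"op": "jog_arm", "data": {"increments": [{"slide": [0,0,0],"rotation": [0,0,0]},{"slide": [0,0,0],"rotation": [0,0,0]},{"slide": [0,0,0],"rotation": [0,0,0]}], "fingers": 0.12}}

```text
time: 28.82
tool_pos: [0.5278, 0.1046, 0.1945]
tool_rot: [0.171, 0.976, 0.13, 0.023]
contact_force: [0.0, -0.3, 0.2]
gripper_width: 0.126
```

Call:
{"op": "jog_arm", "data": {"increments": [{"slide": [0,0,0],"rotation": [0,0,0]},{"slide": [0,0,0],"rotation": [0,0,0]},{"slide": [0,0,0],"rotation": [0,0,0]}], "fingers": 0.2}}

```text
time: 29.07
tool_pos: [0.5277, 0.1045, 0.1945]
tool_rot: [0.171, 0.976, 0.13, 0.023]
contact_force: [-0.6, -1.2, 0.2]
gripper_width: 0.197
```

```bash
python3 t6.py|head -2
```

```text
29.07 q [ 0.234 -0.113  1.866 -0.352  1.389  1.604] p [0.5277 0.1045 0.1945] F [-0.6 -1.2  0.2] M [0.14 0.03 0.03] g 0.197
rack [ 68.6   0.4 194.5] pitch 109.86 yaw -0.02 roll 0.04 Frack [np.float64(-1.0), np.float64(0.9), np.float64(0.2)]
```

View pics/scene8.png

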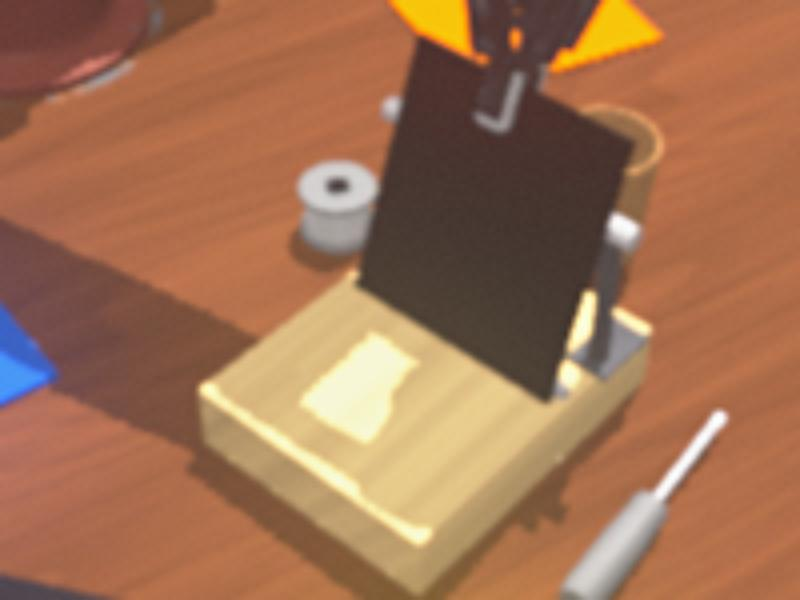

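View pics/top8.png

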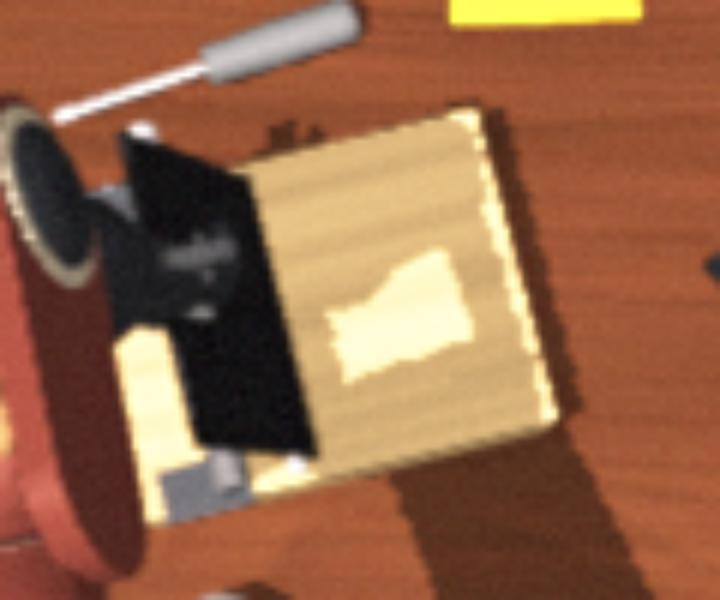

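Call:
{"op": "jog_arm", "data": {"increments": [{"slide": [0,0,-3],"rotation": [0,0,0]},{"slide": [0,0,-4],"rotation": [0,0,0]},{"slide": [0,0,-5],"rotation": [0,0,0]},{"slide": [0,0,-6],"rotation": [0,0,0]},{"slide": [0,0,-6],"rotation": [0,0,0]},{"slide": [0,0,-6],"rotation": [0,0,0]},{"slide": [0,0,-10],"rotation": [0,0,0]},{"slide": [0,0,-15],"rotation": [0,0,0]},{"slide": [0,0,-20],"rotation": [0,0,0]},{"slide": [0,0,-20],"rotation": [0,0,0]},{"slide": [0,0,-20],"rotation": [0,0,0]},{"slide": [0,0,0],"rotation": [0,0,0]},{"slide": [0,0,0],"rotation": [0,0,0]}]}}

```text
time: 30.35
tool_pos: [0.518, 0.1428, 0.3045]
tool_rot: [0.171, 0.976, 0.13, 0.025]
contact_force: [-0.6, 0.5, -0.8]
gripper_width: 0.199
```

```bash
python3 t6.py|head -2
```

```text
30.35 q [ 0.307 -0.167  1.73  -0.346  1.588  1.608] p [0.518  0.1428 0.3045] F [-0.6  0.5 -0.8] M [0.17 0.07 0.02] g 0.199
rack [ 1.080e+02 -3.000e-01  3.045e+02] pitch 109.85 yaw -0.22 roll 0.24 Frack [np.float64(0.6), np.float64(0.5), np.float64(-0.8)]
```

View pics/scene8.png

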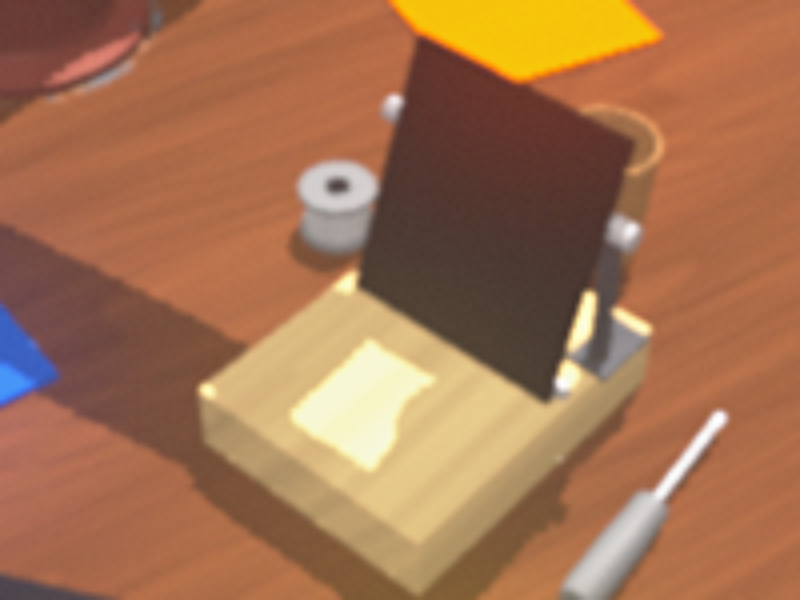

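View pics/top8.png

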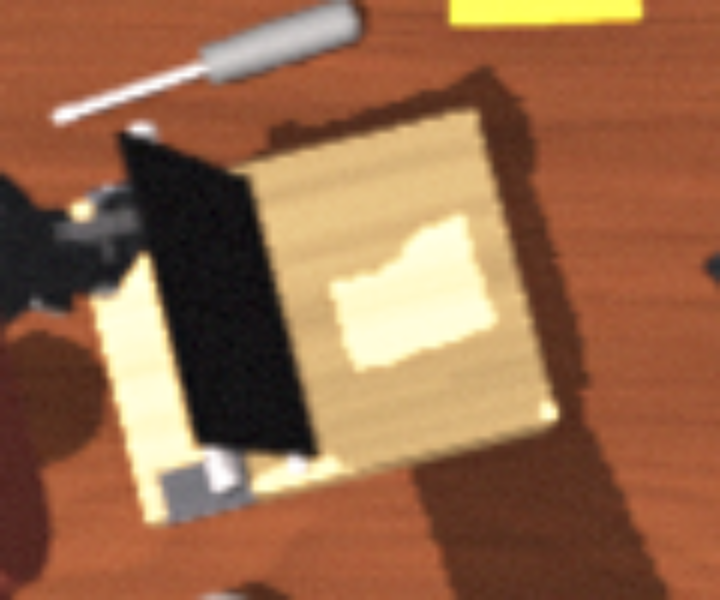

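```bash
cat > fin.py <<'E'
from h import *
from scipy.optimize import minimize
C0=np.array([.55019,.03812]); 
def corners(v):
    s,th,y,yw=v; t=np.radians(th); a=np.radians(yw)
    up=np.array([np.cos(t),0,np.sin(t)]); n=np.array([-np.sin(t),0,np.cos(t)])  # n = -plate z
    U=np.array([25-s,0,50.]); P=[]
    for l in(0,180):
        for w in(-80,80):
            for k in(0,6): P.append(U+l*up+k*n+np.array([0,w,0]))
    P=np.array(P)-U; c,s_=np.cos(a),np.sin(a); P=np.c_[c*P[:,0]-s_*P[:,1],s_*P[:,0]+c*P[:,1],P[:,2]]+U+[0,y,0]
    return np.r_[C0,0]+P[:,:1]/1e3*RX+P[:,1:2]/1e3*RY+P[:,2:]/1e3*[[0,0,1]]
def sil(d,X,S=4):
    h=cv2.convexHull(np.float32(proj(d,X)))[:,0]; M=np.zeros((384*S,512*S),np.uint8); cv2.fillConvexPoly(M,np.int32(np.round((h+.5)*S-.5)),255); return cv2.resize(M,(512,384),interpolation=cv2.INTER_AREA)/255.
D={n:optics.grab_frame(n) for n in("scene","top")}
mid=corners([5,70,-2,0]).mean(0); print("v s,th,y,yaw")
d=D["scene"]; b=cv2.GaussianBlur(d["frame"],(3,3),0).astype(int)
m=((b.max(2)<90)).astype(np.uint8); u=proj(d,mid)[0].astype(int); n,l=cv2.connectedComponents(cv2.morphologyEx(m,cv2.MORPH_OPEN,np.ones((3,3),np.uint8)),connectivity=4); m=(l==l[u[1],u[0]]); print(m.sum(), sil(d,corners([5,70,-2,0])).sum())
d2=D["top"]; b2=cv2.GaussianBlur(d2["frame"],(3,3),0).astype(int); m2=(b2.max(2)<60); m2[:, :210]=0
for mode in("scene",):
    c=lambda v:np.abs(sil(d,corners(v))-m)[140:290,220:330].sum()
    r=minimize(c,[5,70,-2,0],method="Nelder-Mead",options=dict(initial_simplex=np.array([5,70,-2,0])+np.vstack([np.zeros(4),np.diag([4,3,4,2.])]))); print(r.x.round(2),r.fun)
for nme,d in D.items():
    f=cv2.resize(d["frame"],None,fx=5,fy=5,interpolation=cv2.INTER_CUBIC)
    for v,col in(([4.8,70.2,-2,0],(0,255,0)),(r.x,(0,255,255))):
        h=cv2.convexHull(np.float32(proj(d,corners(v))))[:,0]; cv2.polylines(f,[np.int32(h*5+2)],True,col,1)
    x,y=(200,130) if nme=="scene" else (180,120); cv2.imwrite(f"pics/fin_{nme}.png",f[y*5:y*5+600,x*5:x*5+800])
for n in("reel","cup","driver"):
    print(n,[(round(q["score"],2),np.round(q["uv"],1).tolist()) for q in place_of(n,"scene")],[(round(q["score"],2),np.round(q["uv"],1).tolist()) for q in place_of(n,"top")])
E
python3 fin.py
```

```text
v s,th,y,yaw
2508 4026.1058823529406
[ -4.82  98.53 -25.41   1.31] 735.0117647058823
reel [(0.7, [235.0, 196.0])] [(0.58, [225.7, 235.8])]
cup [(0.65, [298.3, 201.2]), (0.45, [261.3, 225.1])] []
driver [(0.71, [310.2, 267.8]), (0.49, [281.5, 156.2])] [(0.78, [223.2, 138.1])]
```

View pics/fin_scene.png

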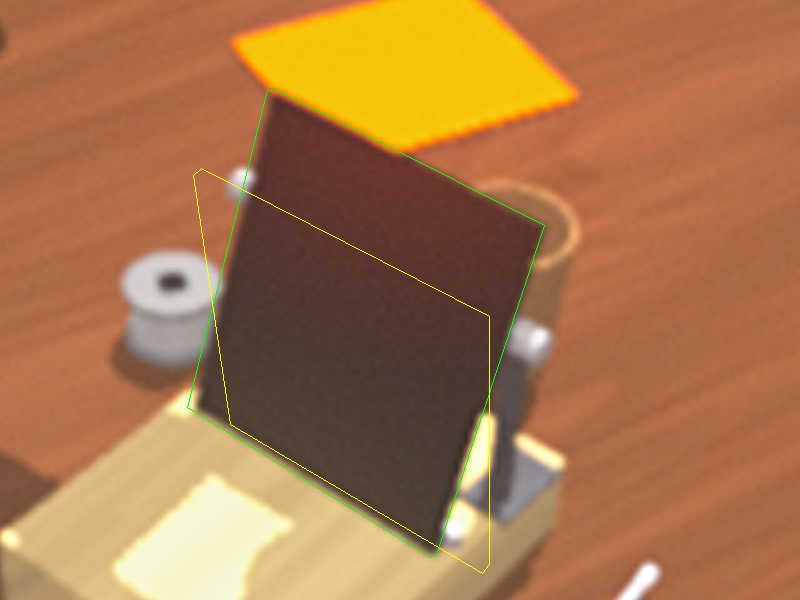

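View pics/fin_top.png

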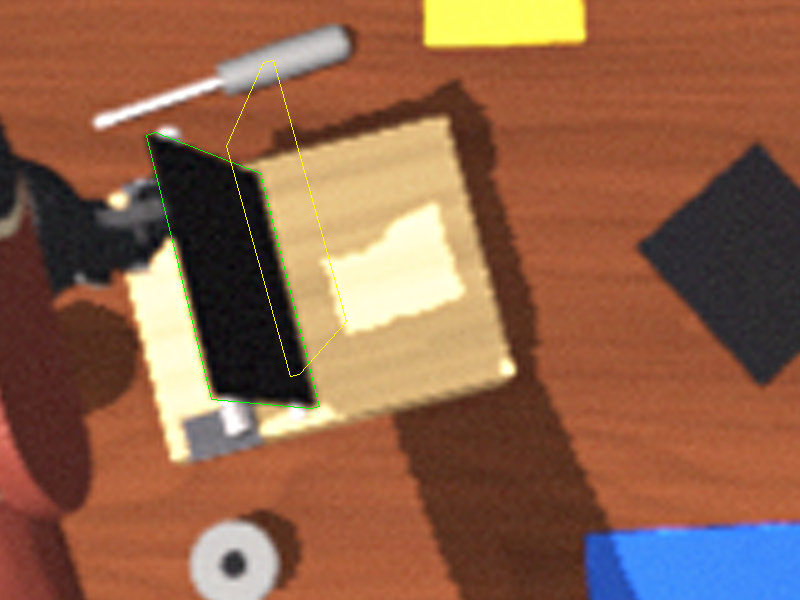

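```bash
python3 -c "
from h import *
print(manip.job_done(), state()['time'])"
```

```text
the job is handed in; nothing more can be done
the job is handed in; nothing more can be done
```

The plate now leans on the back rail at about 70° with its foot just short of the strip, and the job is handed in. It took about 31 s of the 67 s allowed.

**What I did**
- I pushed the plate flat along the plinth with closed fingertips, steering it round, until its far edge lay along the steel strip.
- I raised the overhanging edge on the lower finger to about 18°, then closed the grip at 20°. I lifted before gripping because I judged that a fully flat grip would bring the wrist too close to the bench.
- I turned the plate 110° about its foot in small steps, checking the force after each short run.
- The plate met the rail with about 5–6 N. I eased that off, set the foot down, opened the fingers in stages and withdrew along the plate.

**Last checks**
- **Position:** A model of the plate at 70.2°, square, with its foot 4.8 mm from the strip, lines up with both final pictures. In the scene camera it is a few enlarged pixels off along the foot and the left edge, in line with a small bias that camera showed throughout.
- **Clearance:** The gripper was clear of the plate by more than 75 mm and read no contact force.
- **Bystanders:** The reel, cup and screwdriver look unmoved. The network positions for them shifted by up to about 4 pixels from the start, which I put down to network noise. It did not find the cup in the final top view, where the arm partly hid it.

**What disagreed**
- The automatic fit of the final pose failed on a bad mask, so I set it aside and relied on the overlay.
- While the plate lay flat, the two cameras differed by about 1.6° on its yaw. I took it as square from the contact with the strip and the mean of the two.

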